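# Empty, brush out and reload the deburring tumbler

## Task

Slide the catch pan along the bench, never lifting it, from its parking outline onto the outline under the tumbler, tip the drum by its red crank until every stone has dropped into the pan, and swing the drum back upright. Then brush out the empty drum with the long brush, at least three times right down to the floor and back up to the mouth, and stand the brush back in its cup. Finally put all the aluminium blanks into the drum, leave it upright, and slide the pan with all the stones back onto its parking outline, leaving the oil bottle, try square and wrench alone.

Things in the scene. Friction and masses are not known exactly. Their poses are not given: they have to be found in the camera images.
- machine: Green bench-top tumbler bolted down: two posts 145 mm high, inner faces 70 mm either side of the drum in machine x; motor box 75 mm high at y -95 to -135 mm. Origin: on the bench under the drum centre, z up. The drum pivots about the machine's x direction, 125 mm up; its mouth tips towards machine +y, where the pan comes in.
- drum (a joint): Angle of the drum about its pivot (rad): 0 upright, mouth up (end stop); 1.57 mouth level towards machine +y; 2.62 end stop, mouth steeply down. A stiff pivot: stays where it is left, takes about 6 N at the crank. Stones begin to slide out past about 2.0 and are surely out by 2.55.
- drum_floor (a point): Centre of the drum's inner floor, 55 mm below the pivot when upright; z along the drum axis to the mouth. The open steel drum is 100 mm outside and 92 mm inside diameter (about 75 mm inside at the floor, widening over the lowest 18 mm), 105 mm deep inside; upright, its rim is 175 mm above the bench.
- crank_grip (a point): Middle of the red crank bar: round, 14 mm thick, 66 mm long, parallel to machine x, 130 mm to +x of the drum centre, 60 mm from the pivot axis. At drum angle 0 the crank leans 1.309 rad from vertical towards machine -y, and swings over the top with the drum to 1.311 rad towards +y at 2.62. Pinch it from above; it turns in the fingers.
- drum_mark (a point): Centre of the yellow painted outline on the bench under the drum, where the pan stands to catch the stones; its axes are those of the machine.
- park_mark: Yellow painted outline on the bench, 129 by 165 mm outside, the pan's parking place. Origin at its centre; its y runs along the pan's length, as the pan lies.
- park_mark_c (a point): Centre of the parking outline (same as park_mark).
- pan: Aluminium catch pan, 110 (x) by 140 (y) by 28 mm, walls 4 mm, about 0.45 kg; origin under its centre. At its +y end stands a black upright handle, 14 mm (x) by 30 mm (y), top 65 mm above the bench, centre 100 mm from the pan's origin, joined to the pan by a 14 mm wide tongue; pinch it across x from above.
- brush_cup: Blue plastic cup fixed to the bench, 84 mm outside, 76 mm inside at the mouth, 55 mm high, floor 5 mm thick; origin under its centre. The brush stands in it.
- brush: Long brush standing head down: yellow bristle head 56 mm diameter, 55 mm long, at the bottom; 8 mm wire stem; square wooden handle 18 by 18 mm from 85 to 160 mm above the head's underside, sides along its x and y. Origin at the centre of the head's underside; z along the brush towards the handle. 0.1 kg.
- mat: Black rubber mat fixed on the bench, 150 (x) by 120 (y) by 3 mm, on which the blanks lie; origin under its centre.
- stone0: Terracotta-coloured tumbling stone, 16 by 16 by 20 mm, starting in the drum; origin at the centre of the 16 by 16 mm underside, z along its 20 mm side. Three to five of the five stones are present.
- stone1: Terracotta-coloured tumbling stone, 16 by 16 by 20 mm, starting in the drum; origin at the centre of the 16 by 16 mm underside, z along its 20 mm side. Three to five of the five stones are present.
- stone2: Terracotta-coloured tumbling stone, 16 by 16 by 20 mm, starting in the drum; origin at the centre of the 16 by 16 mm underside, z along its 20 mm side. Three to five of the five stones are present.
- stone3: Terracotta-coloured tumbling stone, 16 by 16 by 20 mm, starting in the drum; origin at the centre of the 16 by 16 mm underside, z along its 20 mm side. Three to five of the five stones are present.
- stone4: Terracotta-coloured tumbling stone, 16 by 16 by 20 mm, starting in the drum; origin at the centre of the 16 by 16 mm underside, z along its 20 mm side. Three to five of the five stones are present.
- blank0: Aluminium blank, a bar 45 mm (x) by 20 by 20 mm, lying on the mat; origin at the centre of its underside. Two to four of the four blanks are present.
- blank1: Aluminium blank, a bar 45 mm (x) by 20 by 20 mm, lying on the mat; origin at the centre of its underside. Two to four of the four blanks are present.
- blank2: Aluminium blank, a bar 45 mm (x) by 20 by 20 mm, lying on the mat; origin at the centre of its underside. Two to four of the four blanks are present.
- blank3: Aluminium blank, a bar 45 mm (x) by 20 by 20 mm, lying on the mat; origin at the centre of its underside. Two to four of the four blanks are present.
- oil_bottle: Green oil bottle with a red cap, 56 mm diameter, 140 mm high, a bystander; origin under its centre.
- try_square: Steel try square lying flat, 200 mm blade, a bystander; origin on its blade.
- wrench: Steel wrench lying flat, a bystander.
There are look-alikes about, which are no part of the job. Of the things that look like the pan, take the one that is farthest from the robot's base at the start.

How it is judged:
By the outcome, as a careful person would: the job done as asked, in the order asked, and still so for the second after the job is handed in, with the robot touching nothing.
Of stone0, stone1, stone2, stone3, stone4 only 3 to 5 are there at a start; the rules pass over those that are not, and their reading is None.
Of blank0, blank1, blank2, blank3 only 2 to 4 are there at a start; the rules pass over those that are not, and their reading is None.
At some moment in a run one of blank0, blank1, blank2, blank3 may be knocked a few centimetres aside while the robot is not near it.
It also fails if it takes over 210 s, if anything falls off the work surface, if the arm or the gripper's body presses on something with over 40 N, if the wrist force passes 120 N, or if a joint passes its speed limit or range.

## Robot

A 6-joint arm with a two-finger parallel gripper is mounted at the origin on the work surface. World frame = base frame: x ahead of the robot, y to its left, z up, the work surface at z = 0. Lengths are in m, angles in rad, forces in N, time in s.
With the tool pointing down it reaches from about 0.4 to 0.925 m from the base axis. Payload 3.4 kg.
Tool frame: the origin (TCP) lies at the very end of the fingers, on their centre line; the grasp point (between the pads) lies 19 mm behind it (arm.pinch_z is the distance from the TCP to the grasp point, in m); z points along the fingers, y is the line along which they close (so a half turn about z gives the same grasp; the last joint's range is limited). The gripper opens to 85 mm and grips with 20 to 120 N. Pads are 22 mm wide; open, the fingers measure 114 mm over their backs; the gripper's body (76 mm by 85 mm) begins 54 mm behind the grasp point. The pads swing forward as they close: fully open they stand 13 mm farther back than shut.
Start: joints at [-1.3, 0.307, 1.506, -0, 1.328, -0.073], TCP at [0.194, -0.541, 0.231] pointing down, gripper open.
Joint ranges: [-3.12, 3.12], [-1.05, 2.28], [0.14, 2.33], [-1.42, 4.57], [0.1, 2.73], [-2.68, 2.68]. Speed limits (rad/s): [2.57, 2.57, 3.14, 3.14, 3.14, 3.14].

## Interface

Orientations are given as a unit quaternion [w, x, y, z].
In Python, from cell import arm gives the robot as it stands. The module is installed in compiled form; this text tells all that it offers.
- The arm moves only by the tool apply_moves, never from a script. Its argument "steps" is a list of rows, each an object with "slide": the shift along the tool's x, y, z in m, a list of three; "yaw": the turn about the tool's z in rad; "hand": the closure, from 0 (fully open) to 1 (shut). A call has exactly 10 rows; each row shifts and turns the commanded pose from where the row before left it, along the tool's axes as they then stand; what a row does not reach is not made up. A row lasts 1/10 s, in which the tool goes at most 50 mm and 8.59 degrees, less where a joint would pass 70% of its speed; a pose out of reach is approached as far as the arm can. A call with a gripper value outside its range is refused whole. The fingers move at their own pace and stop on an object; "force" is the grip in N (left out, the last holds). Time passes only in rows, so rows that do not move let the fingers close, or fill a call up. It gives the time, the measured TCP pose, the force, the opening and the grip force at its end, in the units of the state.
- arm.get_obs(): the state, without advancing time (a new reading comes with each control period).
- arm.read_camera(name): name is "side" or "top" or "wrist"; returns the picture (384x512x3 uint8, red, green, blue); there is no depth.
- arm.calibration(name): a dict with "camera_matrix" (3x3 intrinsics, pixels), "world_to_cam" (4x4, takes a point from world to camera coordinates); the wrist camera has in their place "tool_from_camera" (4x4, takes a point from camera to tool coordinates, whose origin is the TCP and whose axes are the flange's). Camera axes: x right, y down, z forward; pixel columns grow to the right and rows downward; lengths in m; the calibration is good to about 2 mm. A picture is of the moment at which its call begins: read the wrist's pose just before it. calibration takes no time and is no camera call.
- arm.close_job(): hands the job in; it is judged then, once.
The state is a dict: "clock": time; "q": joint angles; "dq": joint speeds; "joint_torque": joint torques, N m; "tool_pos": TCP position; "ee_rot": TCP orientation; "force": force on the tool from outside, world axes, zero at the start; "wrist_torque": the same for the moment, N m; "gripper_width": finger opening in m; "grip_force": force on a finger pad.
Only numpy, scipy, OpenCV 4.12 (cv2) and the standard library are available. Lean on these libraries where they do the work, as an engineer would, in place of code of your own. Each camera call takes 0.05 s, during which the arm holds its last target. There are 200 camera calls.

## Working session

There is one attempt and no reset: what is moved stays moved. The work goes in short steps, Python scripts to look and compute and a tool call to move; the robot and the scene stay as the last step left them, time stands still between calls to the robot, and variables do not carry over. Pictures are saved under pics/ and viewed, at most 14 in all, crops included, and the job is handed in when it is done.

Besides the shell and the picture viewer there is one more tool, called after "Call:" as name(argument=value, ...), one argument or row to a line, values as JSON. apply_moves: Moves the arm, as the interface text tells. Its arguments: {"type":"object","properties":{"steps":{"type":"array","items":{"type":"object","properties":{"slide":{"type":"array","items":{"type":"number"}},"yaw":{"type":"number"},"hand":{"type":"number"}}}},"force":{"type":"number"}},"required":["steps"]}

```bash
ls; mkdir -p pics; cat > h.py <<'E'
import numpy as np, cv2
from cell import arm
def save(n,img): cv2.imwrite('pics/'+n+'.png',cv2.cvtColor(img,cv2.COLOR_RGB2BGR))
def cam(name):
    c=arm.calibration(name); K=np.array(c['camera_matrix'])
    if name=='wrist':
        o=arm.get_obs(); w,x,y,z=o['ee_rot']
        from scipy.spatial.transform import Rotation as R
        T=np.eye(4);T[:3,:3]=R.from_quat([x,y,z,w]).as_matrix();T[:3,3]=o['tool_pos']
        W=np.linalg.inv(T@np.array(c['tool_from_camera']))
    else: W=np.array(c['world_to_cam'])
    return K,W
def ray(KW,uv,z):
    K,W=KW; uv=np.atleast_2d(uv).astype(float)
    d=(np.linalg.inv(K)@np.c_[uv,np.ones(len(uv))].T)
    M=np.linalg.inv(W); d=(M[:3,:3]@d).T; o=M[:3,3]
    return o+d*((z-o[2])/d[:,2])[:,None]
def proj(KW,p):
    K,W=KW; p=np.atleast_2d(p); q=(W[:3,:3]@p.T).T+W[:3,3]; q=(K@q.T).T
    return q[:,:2]/q[:,2:]
E
python3 - <<'E'
from h import *
a=arm.read_camera('top');b=arm.read_camera('side');save('top0',a);save('side0',b)
save('t0',cv2.resize(a,(800,600)));save('s0',cv2.resize(b,(800,600)))
for n in('top','side'):
    K,W=cam(n);print(n,K[0,0],K[:2,2],np.linalg.inv(W).round(3).tolist())
o=arm.get_obs();print(o['clock'],o['tool_pos'],o['ee_rot'],o['gripper_width'],arm.calibration('wrist'))
E
```

```text
pics
top 394.5005846044701 [253.60920042 193.08391861] [[-0.027, -0.998, 0.064, 0.468], [-0.999, 0.025, -0.028, 0.011], [0.026, -0.065, -0.998, 1.205], [0.0, 0.0, 0.0, 1.0]]
side 442.19622131469146 [257.74843119 193.20445856] [[0.989, -0.085, 0.12, 0.44], [-0.146, -0.686, 0.713, -0.705], [0.022, -0.722, -0.691, 0.774], [0.0, 0.0, 0.0, 1.0]]
0.1 [ 0.19361125 -0.54074449  0.23046768] [-9.41268757e-04  9.85260953e-01  1.71055430e-01 -9.45370088e-05] 0.08534004016340564 {'camera_matrix': array([[289.42037663,   0.        , 258.47508712],
       [  0.        , 289.42037663, 191.62046474],
       [  0.        ,   0.        ,   1.        ]]), 'tool_from_camera': array([[ 1.02850132e-03, -9.55756788e-01, -2.94156258e-01,
         7.40418574e-02],
       [ 9.99999461e-01,  9.41199078e-04,  4.38349885e-04,
        -1.27612220e-03],
       [-1.42096279e-04, -2.94156551e-01,  9.55757241e-01,
        -1.43148485e-01],
       [ 0.00000000e+00,  0.00000000e+00,  0.00000000e+00,
         1.00000000e+00]])}
```

View pics/t0.png

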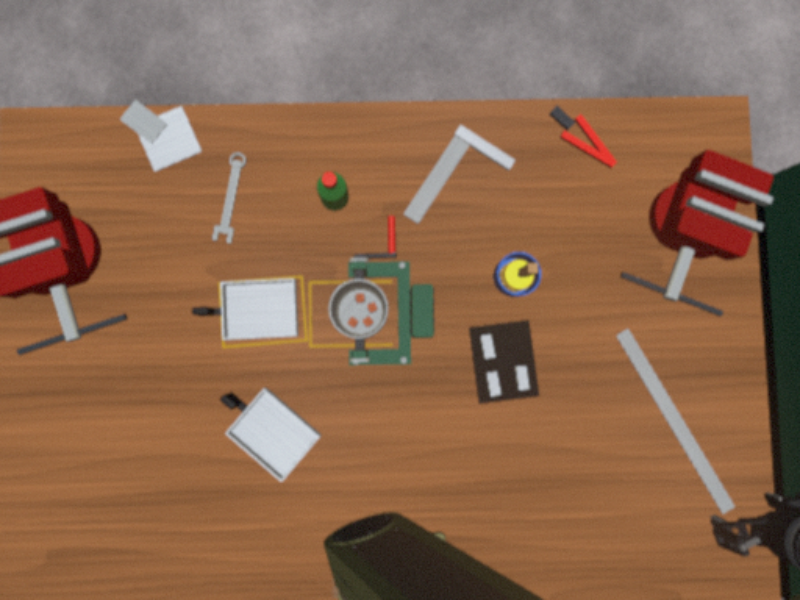

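View pics/s0.png

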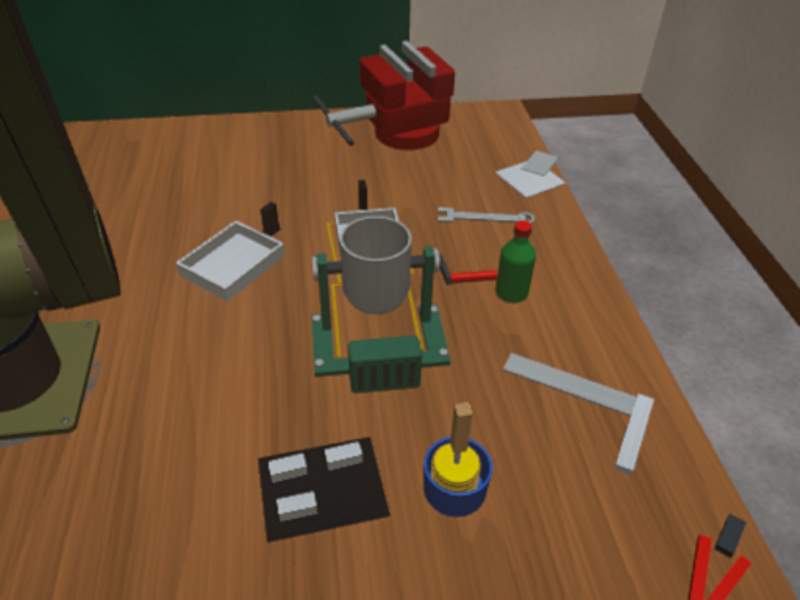

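Pan look-alikes, in 800-scale top pixels:
- (259,310): sits in the yellow outline with its handle at (205,311). This is the farthest from the base.
- (273,435): the nearer decoy.
- (168,137): paper.

I also see 4 stones, 3 blanks on the mat at (488,347), (493,383) and (522,377), and the brush at (519,275). The crank is at (391,235). I choose the pan at (259,310), check it in a close crop and measure.

```bash
cat >> h.py <<'E'
def blobs(img,lo,hi,amin=15):
    hsv=cv2.cvtColor(img,cv2.COLOR_RGB2HSV); m=cv2.inRange(hsv,np.array(lo),np.array(hi))
    cs,_=cv2.findContours(m,cv2.RETR_EXTERNAL,cv2.CHAIN_APPROX_NONE)
    return [c for c in cs if cv2.contourArea(c)>=amin],m
E
python3 - <<'E'
from h import *
a=cv2.imread('pics/top0.png')[:,:,::-1].copy();KW=cam('top')
save('c1',cv2.resize(a[155:300,110:310],(800,580),interpolation=cv2.INTER_CUBIC))
def rep(n,lo,hi,z,amin=15):
    cs,_=blobs(a,lo,hi,amin)
    for c in cs:
        (u,v),wh,an=cv2.minAreaRect(c); P=ray(KW,cv2.boxPoints(((u,v),wh,an)),z)
        L=[np.linalg.norm(P[1]-P[0]),np.linalg.norm(P[2]-P[1])]; e=(P[1]-P[0]) if L[0]>L[1] else P[2]-P[1]
        print(n,np.round((u,v),1),P.mean(0)[:2].round(4),np.round(L,4),'ang',round(float(np.degrees(np.arctan2(e[1],e[0]))%180),1))
rep('yellow',(20,120,120),(35,255,255),0)
rep('red',(0,180,120),(6,255,255),.14)
rep('redhi',(174,180,120),(180,255,255),.14)
rep('white',(0,0,170),(180,50,255),.023,40)
rep('pan@28',(0,0,140),(180,60,255),.028,600)
rep('black',(0,0,0),(180,255,45),.003,60)
rep('blue',(105,120,60),(125,255,255),.055,60)
rep('greenpost',(60,60,40),(90,255,255),.0,20)
rep('terra',(2,80,120),(12,255,255),.08,8)
E
```

```text
yellow [193.3 196.2] [0.5416 0.1612] [0.0265 0.1276] ang 12.9
yellow [330.8 176.1] [ 0.5927 -0.2626] [0.0601 0.058 ] ang 115.1
red [ 19.2 173. ] [0.6071 0.6061] [0.1198 0.0464] ang 107.7
red [ 23.5 150. ] [0.6687 0.5954] [0.0979 0.0434] ang 88.7
red [ 54.3 152.2] [0.6608 0.514 ] [0.0209 0.0812] ang 18.2
red [250.  149.5] [ 0.6564 -0.0124] [0.0109 0.0633] ang 178.5
red [ 13.5 129.9] [0.7241 0.6223] [0.0825 0.0394] ang 103.9
red [458.4 140.5] [ 0.6688 -0.5898] [0.088  0.1387] ang 67.3
red [424.1 130.1] [ 0.6997 -0.4954] [0.0852 0.0203] ang 156.9
red [210.2 114.8] [0.7547 0.0937] [0.0214 0.0234] ang 43.3
red [471.3 108.9] [ 0.7566 -0.6316] [0.0356 0.1286] ang 68.5
red [377.8  92.8] [ 0.8074 -0.371 ] [0.0526 0.1041] ang 42.8
white [173.9 278.2] [0.2996 0.2192] [0.1113 0.143 ] ang 48.2
white [315.6 245.3] [ 0.3837 -0.2032] [0.0183 0.0419] ang 9.3
white [334.  241.5] [ 0.3933 -0.2591] [0.0181 0.0387] ang 177.7
white [311.9 221.5] [ 0.4548 -0.1949] [0.0178 0.0416] ang 9.3
white [432.  268.9] [ 0.3042 -0.5507] [0.0232 0.3837] ang 28.7
white [230.5 199.5] [0.5273 0.0475] [0.0749 0.075 ] ang 1
[... 6348 characters left out ...]
.0083 0.0166] ang 43.2
terra [349.9  75.9] [ 0.8782 -0.3126] [0.0217 0.0348] ang 34.5
terra [374.4  86.7] [ 0.8449 -0.3834] [0.0891 0.1732] ang 58.2
terra [98.5 69.5] [0.9099 0.4175] [0.0257 0.0148] ang 89.0
terra [69.6 68.5] [0.9141 0.4999] [0.0314 0.062 ] ang 63.3
terra [184.  69.] [0.9072 0.1717] [0.0868 0.0178] ang 89.0
terra [251.4  70.8] [ 0.8985 -0.0239] [0.0316 0.0371] ang 24.6
terra [229.5  76.5] [0.8827 0.0402] [0.0961 0.0685] ang 89.0
terra [295.5  88.5] [ 0.8438 -0.1516] [0.285  0.1463] ang 89.0
terra [371.8  65.4] [ 0.9087 -0.3788] [0.019  0.0105] ang 151.5
terra [359.5  65. ] [ 0.9105 -0.3424] [0.0563 0.0121] ang 89.1
terra [408.  64.] [ 0.9111 -0.4868] [0.0657 0.0121] ang 89.1
```

View pics/c1.png

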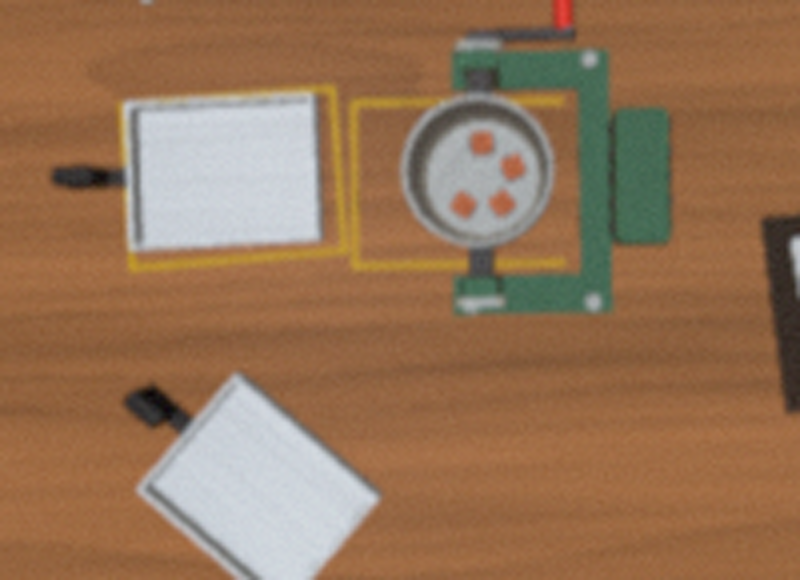

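The crop confirms it: the pan at crop (225,172) lies in the parking outline with its handle at (85,177), and the decoy is at (260,480). I count four stones.

```bash
python3 - <<'E'
from h import *
KW=cam('top');a=cv2.imread('pics/top0.png')[:,:,::-1].copy()
c=lambda P:np.array(P)/4+[110-.375,155-.375]
def show(n,P,z): print(n,ray(KW,c(P),z)[:,:2].round(4).tolist())
show('pan top corners',[(124,100),(316,93),(321,243),(131,251)],.028)
show('park outer',[(335,86),(347,248),(130,270)],0)
show('handle top ends',[(53,177),(100,177)],.065)
show('drum mark outer L',[(350,98),(352,271)],0)
show('drum mark lines y',[(565,101),(565,264)],0)
show('rim',[(477,170)],.175); show('rim edges',[(402,170),(553,170),(477,94),(477,246)],.175)
show('floor',[(482,172)],.07)
show('post caps',[(480,44),(480,302)],.145)
# plate corners
show('plate',[(607,50),(611,311),(455,52),(455,313)],.005)
# side view red crank, handle
b=cv2.imread('pics/side0.png')[:,:,::-1].copy();KS=cam('side')
def two(pa,pb):
    A=np.linalg.inv(KW[1]);B=np.linalg.inv(KS[1])
    d1=A[:3,:3]@np.linalg.inv(KW[0])@[*pa,1];d2=B[:3,:3]@np.linalg.inv(KS[0])@[*pb,1]
    t=np.linalg.lstsq(np.c_[d1,-d2],B[:3,3]-A[:3,3],rcond=None)[0]
    p,q=A[:3,3]+t[0]*d1,B[:3,3]+t[1]*d2
    return ((p+q)/2).round(4),np.linalg.norm(p-q).round(4)
cs,_=blobs(b,(0,150,80),(6,255,255),15)
for k in cs: print('side red',cv2.minAreaRect(k))
# brush: wooden top, head
print('brush top',two((530*.64,268*.64),(463*.64,409*.64)))
print('head top',two((518*.64,273*.64),(458*.64,458*.64)))
cs,_=blobs(b,(105,120,40),(125,255,255),60)
for k in cs: print('side blue',cv2.minAreaRect(k))
save('c2',np.hstack([cv2.resize(a[150:265,290:365],(391,600),interpolation=2),cv2.resize(b[245:355,160:330],(400,259),interpolation=2).copy() if 0 else cv2.resize(b[250:340,260:330],(409,600)[:1]+(600,),interpolation=2)]))
E
```

```text
pan top corners [[0.5931, 0.3129], [0.5948, 0.1706], [0.483, 0.1688], [0.4808, 0.3087]]
park outer [[0.6028, 0.1599], [0.479, 0.1529], [0.4668, 0.3167]]
handle top ends [[0.5349, 0.3544], [0.534, 0.321]]
drum mark outer L [[0.5933, 0.1486], [0.4615, 0.1495]]
drum mark lines y [[0.587, -0.0156], [0.4623, -0.0123]]
rim [[0.526, 0.0469]]
rim edges [[0.5272, 0.0957], [0.5247, -0.0027], [0.5758, 0.0457], [0.4765, 0.048]]
floor [[0.5303, 0.047]]
post caps [[0.6128, 0.0439], [0.4393, 0.048]]
plate [[0.6249, -0.0487], [0.4259, -0.0461], [0.6262, 0.0675], [0.4277, 0.0719]]
side red ((466.5000305175781, 371.5000305175781), (9.40000057220459, 35.80000305175781), 36.869895935058594)
side red ((447.9609375, 362.9084167480469), (9.052229881286621, 41.70857238769531), 7.853313446044922)
side red ((302.6764831542969, 176.2941131591797), (5.598844528198242, 29.067975997924805), 85.60128784179688)
side red ((334.5, 146.0), (10.0, 9.0), 90.0)
side red ((266.0992126464844, 85.13655090332031), (5.8064727783203125, 29.8302001953125), 77.19573211669922)
side red ((253.42355346679688, 58.89564895629883), (61.71220397949219, 29.43320083618164), 31.159305572509766)
side red ((278.7330017089844, 38.34056854248047), (25.367340087890625, 11.076491355895996), 55.61965560913086)
brush top (array([ 0.5883, -0.2496,  0.1593]), np.float64(0.0005))
head top (array([ 0.5901, -0.2503,  0.0639]), np.float64(0.0002))
side blue ((292.5, 304.5), (49.0, 43.0), 90.0)
```

View pics/c2.png

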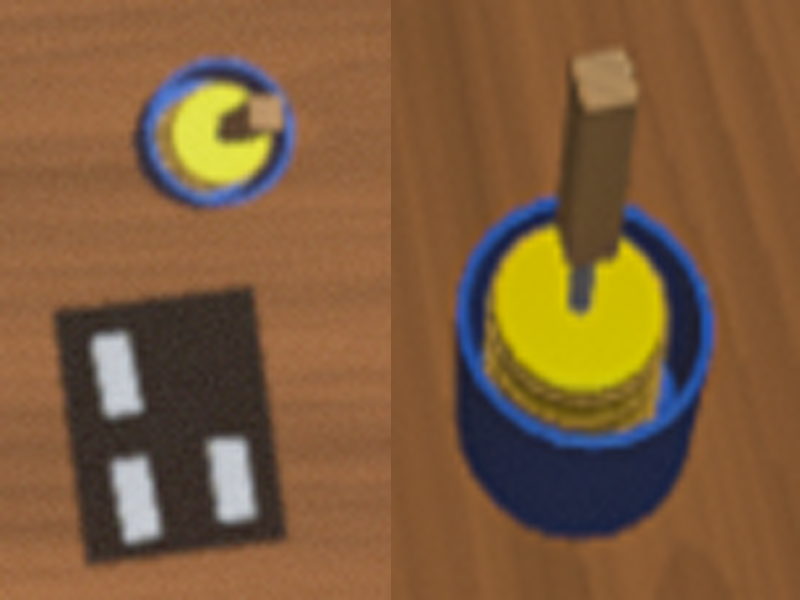

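The brush stands nearly upright at about (0.589,-0.250), and there are three blanks. Now moving towards the pan handle.

Call:
apply_moves(
  steps=[
    {"yaw": -0.1253, "slide": [0, 0, -0.01], "hand": 0.3},
    {"yaw": -0.1253, "slide": [0, 0, -0.01], "hand": 0.3},
    {"yaw": -0.1253, "slide": [0, 0, -0.01], "hand": 0.3},
    {"yaw": -0.1253, "slide": [0, 0, -0.01], "hand": 0.3},
    {"yaw": -0.1253, "slide": [0, 0, -0.01], "hand": 0.3},
    {"yaw": -0.1253, "slide": [0, 0, -0.01], "hand": 0.3},
    {"yaw": -0.1253, "slide": [0, 0, -0.01], "hand": 0.3},
    {"yaw": -0.1253, "slide": [0, 0, -0.01], "hand": 0.3},
    {"yaw": -0.1253, "slide": [0, 0, 0], "hand": 0.3},
    {"yaw": -0.1253, "slide": [0, 0, 0], "hand": 0.3},
  ],
  force=40,
)

```text
clock: 1.1
tool_pos: [0.1937, -0.5412, 0.3113]
ee_rot: [-0.0, 0.696, 0.718, 0.0]
force: [-0.5, -0.5, -0.8]
gripper_width: 0.06
grip_force: 0.0
```

Call:
apply_moves(
  steps=[
    {"slide": [0.0334, 0.0265, 0], "hand": 0.3},
    {"slide": [0.0334, 0.0265, 0], "hand": 0.3},
    {"slide": [0.0334, 0.0265, 0], "hand": 0.3},
    {"slide": [0.0334, 0.0265, 0], "hand": 0.3},
    {"slide": [0.0334, 0.0265, 0], "hand": 0.3},
    {"slide": [0.0334, 0.0265, 0], "hand": 0.3},
    {"slide": [0.0334, 0.0265, 0], "hand": 0.3},
    {"slide": [0.0334, 0.0265, 0], "hand": 0.3},
    {"slide": [0.0334, 0.0265, 0], "hand": 0.3},
    {"slide": [0.0334, 0.0265, 0], "hand": 0.3},
  ],
)

```text
invalid input at $.steps[0]: expected keys slide, yaw, hand
```

```bash
cat >> h.py <<'E'
def st(tx=None,ty=None,tz=None,tang=None):
    "state; and total tool-axis deltas to a world target"
    o=arm.get_obs();w,x,y,z=o['ee_rot'];p=np.array(o['tool_pos'])
    from scipy.spatial.transform import Rotation as R
    M=R.from_quat([x,y,z,w]).as_matrix();ang=np.degrees(np.arctan2(M[1,0],M[0,0]))
    print('t',round(o['clock'],2),'p',p.round(4),'ang',ang.round(2),'tilt',M[2,2].round(4),'q',np.round(o['q'],2),'F',np.round(o['force'],1),'w',round(o['gripper_width'],4),'g',round(o['grip_force'],1))
    if tx is not None:
        print('delta tool',(M.T@(np.array([tx,ty,tz])-p)).round(4),'yaw',None if tang is None else np.radians((ang-tang+180)%360-180).round(4))
E
python3 -c "
from h import *
st(.536,.3405,.2,91.5)"
```

```text
t 1.1 p [ 0.1937 -0.5412  0.3113] ang 91.79 tilt -1.0 q [-1.3   0.26  1.38 -0.    1.51 -1.33] F [-0.5 -0.5 -0.8] w 0.06 g 0.0
delta tool [0.8706 0.3696 0.1114] yaw 0.005
```

Call:
apply_moves(
  steps=[
    {"slide": [0.0334, 0.0265, 0], "yaw": 0, "hand": 0.3},
    {"slide": [0.0334, 0.0265, 0], "yaw": 0, "hand": 0.3},
    {"slide": [0.0334, 0.0265, 0], "yaw": 0, "hand": 0.3},
    {"slide": [0.0334, 0.0265, 0], "yaw": 0, "hand": 0.3},
    {"slide": [0.0334, 0.0265, 0], "yaw": 0, "hand": 0.3},
    {"slide": [0.0334, 0.0265, 0], "yaw": 0, "hand": 0.3},
    {"slide": [0.0334, 0.0265, 0], "yaw": 0, "hand": 0.3},
    {"slide": [0.0334, 0.0265, 0], "yaw": 0, "hand": 0.3},
    {"slide": [0.0334, 0.0265, 0], "yaw": 0, "hand": 0.3},
    {"slide": [0.0334, 0.0265, 0], "yaw": 0, "hand": 0.3},
  ],
)

```text
clock: 2.1
tool_pos: [0.4505, -0.1989, 0.311]
ee_rot: [-0.0, 0.698, 0.716, -0.0]
force: [1.5, -0.6, -0.3]
gripper_width: 0.06
grip_force: 0.0
```

Call:
apply_moves(
  steps=[
    {"slide": [0.0485, 0.0105, 0], "yaw": 0, "hand": 0.3},
    {"slide": [0.0485, 0.0105, 0], "yaw": 0, "hand": 0.3},
    {"slide": [0.0485, 0.0105, 0], "yaw": 0, "hand": 0.3},
    {"slide": [0.0485, 0.0105, 0], "yaw": 0, "hand": 0.3},
    {"slide": [0.0485, 0.0105, 0], "yaw": 0, "hand": 0.3},
    {"slide": [0.0485, 0.0105, 0], "yaw": 0, "hand": 0.3},
    {"slide": [0.0485, 0.0105, 0], "yaw": 0, "hand": 0.3},
    {"slide": [0.0485, 0.0105, 0], "yaw": 0, "hand": 0.3},
    {"slide": [0.0485, 0.0105, 0], "yaw": 0, "hand": 0.3},
    {"slide": [0.0485, 0.0105, 0], "yaw": 0, "hand": 0.3},
  ],
)

```text
clock: 3.1
tool_pos: [0.5421, 0.289, 0.3108]
ee_rot: [-0.0, 0.698, 0.716, -0.0]
force: [1.2, 0.3, 0.6]
gripper_width: 0.0595
grip_force: 0.0
```

```bash
python3 - <<'E'
from h import *
st(.536,.3405,.12,91.5)
KW=cam('wrist');a=arm.read_camera('wrist');save('w1',a)
b=arm.read_camera('side');save('side1',b)
print(proj(KW,[[.536,.3405,.065],[.538,.2405,.028]]).round(1).tolist())
E
```

```text
t 3.1 p [0.5421 0.289  0.3108] ang 91.51 tilt -1.0 q [ 0.42  0.32  1.29 -0.    1.53  0.39] F [1.2 0.3 0.6] w 0.0595 g 0.0
delta tool [ 0.0517 -0.0046  0.1908] yaw 0.0002
[[256.0, 121.8], [255.9, 187.3]]
```

View pics/w1.png

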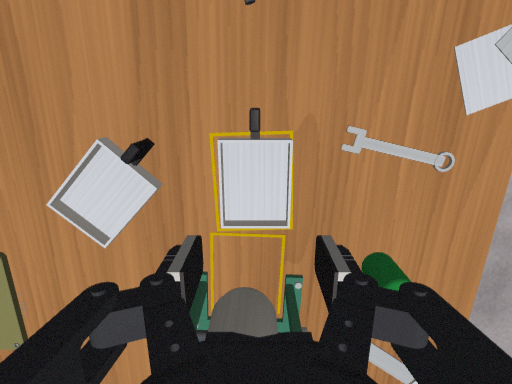

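The wrist view shows the pan's handle at (255,120), the parking outline around (252,181) and the drum outline at (246,280). I use it for precise values.

```bash
cat >> h.py <<'E'
def rects(img,KW,lo,hi,z,amin,roi=None):
    hsv=cv2.cvtColor(img,cv2.COLOR_RGB2HSV); m=cv2.inRange(hsv,np.array(lo),np.array(hi))
    if roi: k=np.zeros_like(m);k[roi[1]:roi[3],roi[0]:roi[2]]=1;m=m*k
    cs,_=cv2.findContours(m,cv2.RETR_EXTERNAL,cv2.CHAIN_APPROX_NONE)
    for c in cs:
        if cv2.contourArea(c)<amin: continue
        P=ray(KW,c[:,0,:],z)[:,:2]; (x,y),(w,h),an=cv2.minAreaRect((P*1000).astype(np.float32))
        print('uv',c[:,0,:].mean(0).round(0),'xy',np.round((x,y),1),'size',round(w,1),round(h,1),'ang',round(an,1))
E
python3 - <<'E'
from h import *
a=cv2.imread('pics/w1.png')[:,:,::-1].copy();KW=cam('wrist')
print('yel');rects(a,KW,(20,150,120),(32,255,255),0,100)
print('pan');rects(a,KW,(0,0,110),(180,60,255),.028,500,(150,60,350,235))
print('handle');rects(a,KW,(0,0,0),(180,255,60),.065,60,(235,100,275,142))
E
```

```text
yel
uv [239. 227.] xy [529.  160.1] size 331.8 133.3 ang 89.5
uv [278. 133.] xy [567.3 323.5] size 49.6 13.7 ang 1.9
pan
uv [255. 182.] xy [536.9 250.1] size 109.9 140.6 ang 1.8
handle
uv [254. 120.] xy [534.2 348.2] size 11.9 29.1 ang 1.9
```

The wrist and top views differ by about 9 mm in y, so I cross-check with the side camera.

```bash
python3 - <<'E'
from h import *
KS=cam('side');KT=cam('top');KWr=cam('wrist')
print('side crank z.1405',ray(KS,[(302.7,176.3)],.1405))
b=cv2.imread('pics/side0.png')[:,:,::-1].copy()
print('blanks side');rects(b,KS,(0,0,150),(180,50,255),.023,60,(165,270,250,340))
print('handles side top', ray(KS,[(232,116.5)],.065), ray(KS,[(172,132)],.065))
# where is the TCP in top/side image now?
p=arm.get_obs()['tool_pos'];print('tcp',p,'proj top',proj(KT,p),'side',proj(KS,p))
t=arm.read_camera('top');s=arm.read_camera('side');save('top2',t)
u,v=proj(KT,p)[0].astype(int);u2,v2=proj(KS,p)[0].astype(int)
T=cv2.resize(t[v-45:v+45,u-45:u+45],(400,400),interpolation=2);S=cv2.resize(s[v2-45:v2+45,u2-45:u2+45],(400,400),interpolation=2)
for I in(T,S): cv2.drawMarker(I,(200,200),(0,255,0),0,20,1)
save('c3',np.hstack([T,S]))
E
```

```text
side crank z.1405 [[ 0.65483946 -0.01124534  0.1405    ]]
blanks side
uv [189. 322.] xy [ 391.9 -259.7] size 43.7 18.8 ang 6.0
uv [183. 297.] xy [ 382.3 -204.1] size 43.4 18.7 ang 9.3
uv [219. 289.] xy [ 453.8 -195.4] size 44.0 18.8 ang 9.0
handles side top [[0.53688355 0.34551558 0.065     ]] [[0.36886798 0.29045384 0.065     ]]
tcp [0.54268462 0.29310064 0.30983002] proj top [[117.24067636 189.2557224 ]] side [[234.85889575  41.55345648]]Traceback (most recent call last):
  File "<stdin>", line 11, in <module>
cv2.error: OpenCV(4.12.0) /io/opencv/modules/imgproc/src/resize.cpp:4208: error: (-215:Assertion failed) !ssize.empty() in function 'resize'
```

The arm was still settling when that picture was taken. I measure again now that it is still.

```bash
python3 - <<'E'
from h import *
KW=cam('wrist');a=arm.read_camera('wrist');save('w2',a);st(.536,.343,.1,91.8)
print('yel');rects(a,KW,(20,150,120),(32,255,255),0,100)
print('pan');rects(a,KW,(0,0,110),(180,60,255),.028,500,(150,60,350,235))
print('handle');rects(a,KW,(0,0,0),(180,255,60),.065,60,(235,100,275,142))
hsv=cv2.cvtColor(a,cv2.COLOR_RGB2HSV);m=cv2.inRange(hsv,(20,150,120),(32,255,255))
# outline rows/cols in pixel: print extents
ys,xs=np.nonzero(m);
for n,s in(('park',ys<235),('drum',ys>238)):
    P=ray(KW,np.c_[xs[s],ys[s]],0)[:,:2]*1000;(c,wh,an)=cv2.minAreaRect(P.astype(np.float32));print(n,np.round(c,1),np.round(wh,1),round(an,1))
E
```

```text
t 3.35 p [0.5418 0.2868 0.3105] ang 91.54 tilt -1.0 q [ 0.42  0.32  1.29 -0.    1.53  0.39] F [ 0.1 -0.5  0.3] w 0.0598 g 0.0
delta tool [ 0.0567 -0.0039  0.2104] yaw -0.0045
yel
uv [247. 261.] xy [524.4  68.6] size 163.7 129.9 ang 89.3
uv [228. 185.] xy [518.2 238.3] size 101.5 166.5 ang 3.3
uv [278. 132.] xy [566.9 317.9] size 51.2 12.2 ang 1.7
pan
uv [255. 182.] xy [536.  244.3] size 110.1 142.5 ang 1.5
handle
uv [255. 119.] xy [533.2 343.4] size 11.8 29.1 ang 1.7
park [528.3 235.1] [140.4 175.3] 1.8
drum [524.3  63.6] [153.9 129.8] 89.4
```

Call:
apply_moves(
  steps=[
    {"slide": [0.019, -0.002, 0], "yaw": 0, "hand": 0.4},
    {"slide": [0.019, -0.002, 0.02], "yaw": 0, "hand": 0.4},
    {"slide": [0.0187, -0.002, 0.035], "yaw": 0, "hand": 0.4},
    {"slide": [0, 0, 0.04], "yaw": 0, "hand": 0.4},
    {"slide": [0, 0, 0.04], "yaw": 0, "hand": 0.4},
    {"slide": [0, 0, 0.04], "yaw": 0, "hand": 0.4},
    {"slide": [0, 0, 0.035], "yaw": 0, "hand": 0.4},
    {"slide": [0, 0, 0.03], "yaw": 0, "hand": 0.4},
    {"slide": [0, 0, 0.025], "yaw": 0, "hand": 0.4},
    {"slide": [0, 0, 0.0155], "yaw": 0, "hand": 0.4},
  ],
  force=50,
)

```text
clock: 4.35
tool_pos: [0.5338, 0.3419, 0.0289]
ee_rot: [-0.001, 0.699, 0.715, -0.001]
force: [-0.7, -0.1, -0.8]
gripper_width: 0.0513
grip_force: 0.0
```

Call:
apply_moves(
  steps=[
    {"slide": [0, 0, 0], "yaw": 0, "hand": 0.4},
    {"slide": [0, 0, 0], "yaw": 0, "hand": 0.5},
    {"slide": [0, 0, 0], "yaw": 0, "hand": 0.6},
    {"slide": [0, 0, 0], "yaw": 0, "hand": 0.7},
    {"slide": [0, 0, 0], "yaw": 0, "hand": 0.8},
    {"slide": [0, 0, 0], "yaw": 0, "hand": 0.9},
    {"slide": [0, 0, 0], "yaw": 0, "hand": 1},
    {"slide": [0, 0, 0], "yaw": 0, "hand": 1},
    {"slide": [0, 0, 0], "yaw": 0, "hand": 1},
    {"slide": [0, 0, 0], "yaw": 0, "hand": 1},
  ],
  force=50,
)

```text
clock: 5.35
tool_pos: [0.5354, 0.3439, 0.032]
ee_rot: [0.0, 0.698, 0.716, 0.001]
force: [-0.4, -0.3, 5.7]
gripper_width: 0.0135
grip_force: 50.3
```

```bash
python3 -c "
from h import *
st(.534-.0115+.003,.343-.175,.03,89.3)"
```

```text
t 5.35 p [0.5354 0.3439 0.032 ] ang 91.48 tilt -1.0 q [0.5  0.58 1.6  0.   0.96 0.48] F [-0.4 -0.3  5.7] w 0.0135 g 50.3
delta tool [-0.1756 -0.0144  0.0018] yaw 0.0381
```

Call:
apply_moves(
  steps=[
    {"slide": [-0.008, -0.0006, 0], "yaw": 0, "hand": 1},
    {"slide": [-0.0186, -0.0014, 0], "yaw": 0, "hand": 1},
    {"slide": [-0.0186, -0.0014, 0], "yaw": 0, "hand": 1},
    {"slide": [-0.0186, -0.0014, 0], "yaw": 0, "hand": 1},
    {"slide": [-0.0186, -0.0014, 0], "yaw": 0, "hand": 1},
    {"slide": [-0.0186, -0.0014, 0], "yaw": 0, "hand": 1},
    {"slide": [-0.0186, -0.0014, 0], "yaw": 0, "hand": 1},
    {"slide": [-0.0186, -0.0014, 0], "yaw": 0, "hand": 1},
    {"slide": [-0.0186, -0.0014, 0], "yaw": 0, "hand": 1},
    {"slide": [-0.0184, -0.0013, 0], "yaw": 0, "hand": 1},
  ],
)

```text
clock: 6.35
tool_pos: [0.5277, 0.1687, 0.032]
ee_rot: [0.0, 0.698, 0.716, 0.002]
force: [0.6, 6.0, 6.2]
gripper_width: 0.0135
grip_force: 50.5
```

Call:
apply_moves(
  steps=[
    {"slide": [0, 0, 0], "yaw": 0.02, "hand": 1},
    {"slide": [0, 0, 0], "yaw": 0.018, "hand": 1},
    {"slide": [0, 0, 0], "yaw": 0, "hand": 1},
    {"slide": [0, 0, 0], "yaw": 0, "hand": 1},
    {"slide": [0, 0, 0], "yaw": 0, "hand": 1},
    {"slide": [0, 0, 0], "yaw": 0, "hand": 1},
    {"slide": [0, 0, 0], "yaw": 0, "hand": 1},
    {"slide": [0, 0, 0], "yaw": 0, "hand": 1},
    {"slide": [0, 0, 0], "yaw": 0, "hand": 1},
    {"slide": [0, 0, 0], "yaw": 0, "hand": 1},
  ],
)

```text
clock: 7.35
tool_pos: [0.5279, 0.1662, 0.0318]
ee_rot: [0.002, 0.711, 0.703, 0.0]
force: [1.4, -4.9, 5.7]
gripper_width: 0.0134
grip_force: 50.4
```

```bash
python3 - <<'E'
from h import *
st(.5268,.1684,.03,89.3)
a=arm.read_camera('top');save('top3',a);save('c3',np.hstack([cv2.resize(a[155:255,120:290],(799,470),interpolation=2)]))
E
```

```text
t 7.35 p [0.5279 0.1662 0.0318] ang 89.42 tilt -1.0 q [ 0.23  0.5   1.79 -0.    0.85  0.24] F [ 1.4 -4.9  5.7] w 0.0134 g 50.4
delta tool [ 0.0022 -0.0011  0.0018] yaw 0.002
```

View pics/c3.png

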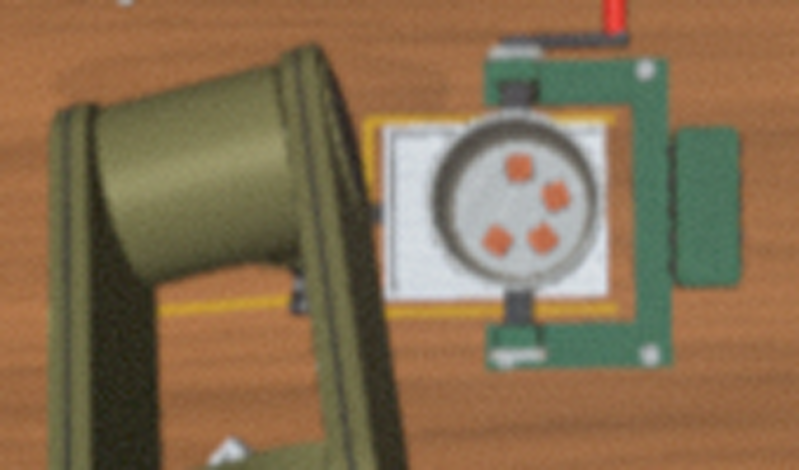

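The pan sits centred in the drum outline (crop: pan 385–607, outline from 370). I release it and move to the crank.

Call:
apply_moves(
  steps=[
    {"slide": [0, 0, 0], "yaw": 0, "hand": 0.5},
    {"slide": [0, 0, 0], "yaw": 0, "hand": 0.4},
    {"slide": [0, 0, 0], "yaw": 0, "hand": 0.4},
    {"slide": [0, 0, -0.03], "yaw": 0, "hand": 0.4},
    {"slide": [0, 0, -0.04], "yaw": 0, "hand": 0.4},
    {"slide": [0, 0, -0.04], "yaw": 0.14, "hand": 0.4},
    {"slide": [0, 0, -0.04], "yaw": 0.14, "hand": 0.4},
    {"slide": [0, 0, -0.04], "yaw": 0.14, "hand": 0.4},
    {"slide": [0, 0, -0.04], "yaw": 0.14, "hand": 0.4},
    {"slide": [0, 0, -0.03], "yaw": 0.14, "hand": 0.4},
  ],
)

```text
clock: 8.4
tool_pos: [0.5265, 0.1683, 0.2933]
ee_rot: [0.0, 0.91, 0.414, 0.001]
force: [0.0, 0.2, -0.2]
gripper_width: 0.051
grip_force: 0.0
```

Call:
apply_moves(
  steps=[
    {"slide": [0, 0, 0], "yaw": 0.146, "hand": 0.4},
    {"slide": [0, 0, 0], "yaw": 0.146, "hand": 0.4},
    {"slide": [0, 0, 0], "yaw": 0.146, "hand": 0.4},
    {"slide": [0, 0, 0], "yaw": 0.146, "hand": 0.4},
    {"slide": [0, 0, 0], "yaw": 0.146, "hand": 0.4},
    {"slide": [0, 0, 0], "yaw": 0.146, "hand": 0.4},
    {"slide": [0.02, 0.03, 0], "yaw": 0, "hand": 0.4},
    {"slide": [0.025, 0.035, 0], "yaw": 0, "hand": 0.4},
    {"slide": [0.025, 0.035, 0], "yaw": 0, "hand": 0.4},
    {"slide": [0.025, 0.035, 0], "yaw": 0, "hand": 0.4},
  ],
)

```text
clock: 9.4
tool_pos: [0.6193, 0.0305, 0.2903]
ee_rot: [-0.0, 1.0, -0.008, -0.0]
force: [0.6, 1.0, -0.7]
gripper_width: 0.0512
grip_force: 0.0
```

Call:
apply_moves(
  steps=[
    {"slide": [0.02, 0.025, 0], "yaw": 0, "hand": 0.4},
    {"slide": [0.016, 0.0167, 0], "yaw": 0, "hand": 0.4},
    {"slide": [0, 0, 0], "yaw": 0, "hand": 0.4},
    {"slide": [0, 0, 0], "yaw": 0, "hand": 0.4},
    {"slide": [0, 0, 0], "yaw": 0, "hand": 0.4},
    {"slide": [0, 0, 0], "yaw": 0, "hand": 0.4},
    {"slide": [0, 0, 0], "yaw": 0, "hand": 0.4},
    {"slide": [0, 0, 0], "yaw": 0, "hand": 0.4},
    {"slide": [0, 0, 0], "yaw": 0, "hand": 0.4},
    {"slide": [0, 0, 0], "yaw": 0, "hand": 0.4},
  ],
)

```text
clock: 10.4
tool_pos: [0.6542, -0.0107, 0.291]
ee_rot: [0.0, 1.0, -0.008, 0.0]
force: [-0.1, -0.3, -0.2]
gripper_width: 0.051
grip_force: 0.0
```

```bash
python3 - <<'E'
from h import *
st(.6555,-.012,.1215,-1)
KT,KS=cam('top'),cam('side')
KW=cam('wrist');w=arm.read_camera('wrist');save('w4',w)
cs,_=blobs(w,(0,150,60),(6,255,255),40)
for c in cs: print(cv2.minAreaRect(c),ray(KW,[cv2.minAreaRect(c)[0]],.1405).round(4))
print('expected',proj(KW,[.6555,-.012,.1405]))
E
```

```text
t 10.4 p [ 0.6542 -0.0107  0.291 ] ang -0.97 tilt -1.0 q [-0.08  0.38  1.24 -0.    1.52  1.51] F [-0.1 -0.3 -0.2] w 0.051 g 0.0
delta tool [0.0013 0.0013 0.1695] yaw 0.0005
((259.9999694824219, 178.49998474121094), (62.99999237060547, 11.999998092651367), 90.0) [[ 0.6519 -0.0116  0.1405]]
((148.0, 75.0), (28.0, 30.0), 90.0) [[0.7544 0.0927 0.1405]]
expected [[260.38065627 175.15275738]]
```

Call:
apply_moves(
  steps=[
    {"slide": [0, 0.001, 0.03], "yaw": 0, "hand": 0.4},
    {"slide": [0, 0, 0.04], "yaw": 0, "hand": 0.4},
    {"slide": [0, 0, 0.04], "yaw": 0, "hand": 0.4},
    {"slide": [0, 0, 0.035], "yaw": 0, "hand": 0.4},
    {"slide": [0, 0, 0.0245], "yaw": 0, "hand": 0.4},
    {"slide": [0, 0, 0], "yaw": 0, "hand": 0.6},
    {"slide": [0, 0, 0], "yaw": 0, "hand": 0.8},
    {"slide": [0, 0, 0], "yaw": 0, "hand": 0.9},
    {"slide": [0, 0, 0], "yaw": 0, "hand": 1},
    {"slide": [0, 0, 0], "yaw": 0, "hand": 1},
  ],
  force=40,
)

```text
clock: 11.45
tool_pos: [0.6555, -0.0125, 0.1229]
ee_rot: [0.0, 1.0, -0.009, 0.002]
force: [0.9, -2.0, 0.1]
gripper_width: 0.0122
grip_force: 39.3
```

```bash
python3 - <<'E'
from h import *
st(.6542,-.0115,.1215,-1)
f=1.309-np.linspace(0,2.62,21);y=-60*np.sin(f);z=60*np.cos(f)
print(np.c_[-np.diff(y),-np.diff(z)].round(1).tolist())
E
```

```text
t 11.45 p [ 0.6555 -0.0125  0.1229] ang -0.99 tilt -1.0 q [-0.08  0.5   1.47 -0.    1.16  1.51] F [ 0.9 -2.   0.1] w 0.0122 g 39.3
delta tool [-0.0014 -0.0009  0.0014] yaw 0.0003
[[-2.5, -7.4], [-3.5, -7.0], [-4.4, -6.5], [-5.2, -5.9], [-5.9, -5.2], [-6.5, -4.4], [-7.0, -3.5], [-7.4, -2.5], [-7.7, -1.5], [-7.8, -0.5], [-7.8, 0.5], [-7.7, 1.5], [-7.4, 2.5], [-7.0, 3.5], [-6.5, 4.4], [-5.9, 5.2], [-5.2, 5.9], [-4.4, 6.5], [-3.5, 7.1], [-2.5, 7.4]]
```

Call:
apply_moves(
  steps=[
    {"slide": [0, -0.0025, -0.0074], "yaw": 0, "hand": 1},
    {"slide": [0, -0.0035, -0.007], "yaw": 0, "hand": 1},
    {"slide": [0, -0.0044, -0.0065], "yaw": 0, "hand": 1},
    {"slide": [0, -0.0052, -0.0059], "yaw": 0, "hand": 1},
    {"slide": [0, -0.0059, -0.0052], "yaw": 0, "hand": 1},
    {"slide": [0, -0.0065, -0.0044], "yaw": 0, "hand": 1},
    {"slide": [0, -0.007, -0.0035], "yaw": 0, "hand": 1},
    {"slide": [0, -0.0074, -0.0025], "yaw": 0, "hand": 1},
    {"slide": [0, -0.0077, -0.0015], "yaw": 0, "hand": 1},
    {"slide": [0, -0.0078, -0.0005], "yaw": 0, "hand": 1},
  ],
)

```text
clock: 12.45
tool_pos: [0.6564, 0.0376, 0.172]
ee_rot: [0.007, 1.0, -0.009, 0.003]
force: [-4.8, -15.3, 20.2]
gripper_width: 0.0125
grip_force: 42.0
```

Call:
apply_moves(
  steps=[
    {"slide": [0, -0.0078, 0.0005], "yaw": 0, "hand": 1},
    {"slide": [0, -0.0077, 0.0015], "yaw": 0, "hand": 1},
    {"slide": [0, -0.0074, 0.0025], "yaw": 0, "hand": 1},
    {"slide": [0, -0.007, 0.0035], "yaw": 0, "hand": 1},
    {"slide": [0, -0.0065, 0.0044], "yaw": 0, "hand": 1},
    {"slide": [0, -0.0059, 0.0052], "yaw": 0, "hand": 1},
    {"slide": [0, -0.0052, 0.0059], "yaw": 0, "hand": 1},
    {"slide": [0, -0.0044, 0.0065], "yaw": 0, "hand": 1},
    {"slide": [0, -0.0035, 0.0071], "yaw": 0, "hand": 1},
    {"slide": [0, -0.0025, 0.0074], "yaw": 0, "hand": 1},
  ],
)

```text
clock: 13.45
tool_pos: [0.6571, 0.1015, 0.1248]
ee_rot: [0.002, 1.0, -0.008, 0.002]
force: [-4.5, -7.7, 14.2]
gripper_width: 0.0127
grip_force: 50.3
```

```bash
python3 - <<'E'
from h import *
st(.6555,.1035,.1215,-1)
a=arm.read_camera('side');save('s5',a)
save('c5',cv2.resize(a[90:250,170:370],(750,600),interpolation=2))
E
```

```text
t 13.45 p [0.6571 0.1015 0.1248] ang -0.96 tilt -1.0 q [ 0.09  0.51  1.44 -0.    1.18  1.68] F [-4.5 -7.7 14.2] w 0.0127 g 50.3
delta tool [-0.0016 -0.002   0.0033] yaw 0.0007
```

View pics/c5.png

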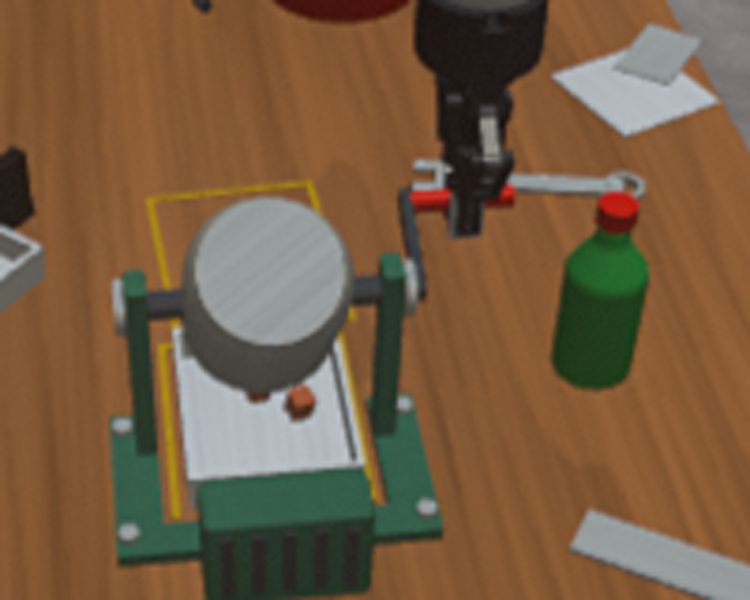

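The drum is tipped and stones are in the pan at (300,402) and (258,395). I press the last bit to the stop, wait, and look again.

Call:
apply_moves(
  steps=[
    {"slide": [0, -0.001, 0.003], "yaw": 0, "hand": 1},
    {"slide": [0, 0, 0.002], "yaw": 0, "hand": 1},
    {"slide": [0, 0, 0], "yaw": 0, "hand": 1},
    {"slide": [0, 0, 0], "yaw": 0, "hand": 1},
    {"slide": [0, 0, 0], "yaw": 0, "hand": 1},
    {"slide": [0, 0, 0], "yaw": 0, "hand": 1},
    {"slide": [0, 0, 0], "yaw": 0, "hand": 1},
    {"slide": [0, 0, 0], "yaw": 0, "hand": 1},
    {"slide": [0, 0, 0], "yaw": 0, "hand": 1},
    {"slide": [0, 0, 0], "yaw": 0, "hand": 1},
  ],
)

```text
clock: 14.5
tool_pos: [0.6571, 0.1032, 0.1191]
ee_rot: [0.001, 1.0, -0.008, 0.002]
force: [-3.0, -5.6, 7.1]
gripper_width: 0.0127
grip_force: 50.5
```

Call:
apply_moves(
  steps=[
    {"slide": [0, 0.001, -0.005], "yaw": 0, "hand": 1},
    {"slide": [0, 0.0025, -0.0074], "yaw": 0, "hand": 1},
    {"slide": [0, 0.0035, -0.0071], "yaw": 0, "hand": 1},
    {"slide": [0, 0.0044, -0.0065], "yaw": 0, "hand": 1},
    {"slide": [0, 0.0052, -0.0059], "yaw": 0, "hand": 1},
    {"slide": [0, 0.0059, -0.0052], "yaw": 0, "hand": 1},
    {"slide": [0, 0.0065, -0.0044], "yaw": 0, "hand": 1},
    {"slide": [0, 0.007, -0.0035], "yaw": 0, "hand": 1},
    {"slide": [0, 0.0074, -0.0025], "yaw": 0, "hand": 1},
    {"slide": [0, 0.0077, -0.0015], "yaw": 0, "hand": 1},
  ],
)

```text
clock: 15.5
tool_pos: [0.6565, 0.0593, 0.1679]
ee_rot: [-0.005, 1.0, -0.009, 0.002]
force: [-0.8, 12.4, 5.4]
gripper_width: 0.0124
grip_force: 43.2
```

Call:
apply_moves(
  steps=[
    {"slide": [0, 0.0078, -0.0005], "yaw": 0, "hand": 1},
    {"slide": [0, 0.0078, 0.0005], "yaw": 0, "hand": 1},
    {"slide": [0, 0.0077, 0.0015], "yaw": 0, "hand": 1},
    {"slide": [0, 0.0074, 0.0025], "yaw": 0, "hand": 1},
    {"slide": [0, 0.007, 0.0035], "yaw": 0, "hand": 1},
    {"slide": [0, 0.0065, 0.0044], "yaw": 0, "hand": 1},
    {"slide": [0, 0.0059, 0.0052], "yaw": 0, "hand": 1},
    {"slide": [0, 0.0052, 0.0059], "yaw": 0, "hand": 1},
    {"slide": [0, 0.0044, 0.0065], "yaw": 0, "hand": 1},
    {"slide": [0, 0.0035, 0.007], "yaw": 0, "hand": 1},
  ],
)

```text
clock: 16.5
tool_pos: [0.6557, -0.0066, 0.1323]
ee_rot: [-0.002, 1.0, -0.009, 0.002]
force: [-1.3, 6.4, 7.8]
gripper_width: 0.0125
grip_force: 51.1
```

Call:
apply_moves(
  steps=[
    {"slide": [0, 0.0025, 0.0074], "yaw": 0, "hand": 1},
    {"slide": [0, 0, 0.003], "yaw": 0, "hand": 1},
    {"slide": [0, 0, 0.002], "yaw": 0, "hand": 1},
    {"slide": [0, 0, 0], "yaw": 0, "hand": 1},
    {"slide": [0, 0, 0], "yaw": 0, "hand": 1},
    {"slide": [0, 0, 0], "yaw": 0, "hand": 1},
    {"slide": [0, 0, 0], "yaw": 0, "hand": 1},
    {"slide": [0, 0, 0], "yaw": 0, "hand": 1},
    {"slide": [0, 0, 0], "yaw": 0, "hand": 1},
    {"slide": [0, 0, 0], "yaw": 0, "hand": 1},
  ],
)

```text
clock: 17.5
tool_pos: [0.6557, -0.0115, 0.1196]
ee_rot: [-0.0, 1.0, -0.009, 0.002]
force: [-1.2, 0.2, 7.2]
gripper_width: 0.0125
grip_force: 52.7
```

```bash
python3 - <<'E'
from h import *
st(.5885,-.25,.3,-7)
a=arm.read_camera('top');save('top6',a);b=arm.read_camera('side')
save('c6',np.hstack([cv2.resize(a[145:265,150:290],(400,343),interpolation=2),cv2.resize(b[95:233,170:330],(398,343),interpolation=2)]))
E
```

```text
t 17.5 p [ 0.6557 -0.0115  0.1196] ang -0.99 tilt -1.0 q [-0.08  0.51  1.47  0.    1.16  1.51] F [-1.2  0.2  7.2] w 0.0125 g 52.7
delta tool [-0.0622  0.2395 -0.1808] yaw 0.1049
```

View pics/c6.png

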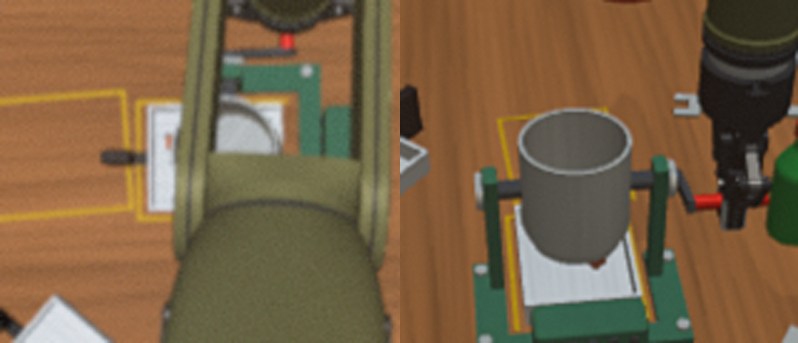

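Call:
apply_moves(
  steps=[
    {"slide": [0, 0, 0], "yaw": 0, "hand": 0.6},
    {"slide": [0, 0, 0], "yaw": 0, "hand": 0.4},
    {"slide": [0, 0, 0], "yaw": 0, "hand": 0.4},
    {"slide": [0, 0, -0.03], "yaw": 0, "hand": 0.4},
    {"slide": [0, 0, -0.04], "yaw": 0, "hand": 0.4},
    {"slide": [0, 0, -0.04], "yaw": 0, "hand": 0.4},
    {"slide": [0, 0, -0.04], "yaw": 0, "hand": 0.4},
    {"slide": [-0.012, 0.04, -0.025], "yaw": 0, "hand": 0.3},
    {"slide": [-0.012, 0.04, -0.01], "yaw": 0, "hand": 0.3},
    {"slide": [-0.012, 0.04, 0], "yaw": 0, "hand": 0.3},
  ],
)

```text
clock: 18.6
tool_pos: [0.617, -0.1322, 0.304]
ee_rot: [0.001, 1.0, -0.008, 0.002]
force: [-0.5, -0.4, 0.2]
gripper_width: 0.0596
grip_force: 0.0
```

Call:
apply_moves(
  steps=[
    {"slide": [-0.012, 0.04, 0], "yaw": 0, "hand": 0.3},
    {"slide": [-0.012, 0.04, 0], "yaw": 0, "hand": 0.3},
    {"slide": [-0.0022, 0.0395, 0], "yaw": 0, "hand": 0.3},
    {"slide": [0, 0, 0], "yaw": 0, "hand": 0.3},
    {"slide": [0, 0, 0], "yaw": 0, "hand": 0.3},
    {"slide": [0, 0, 0], "yaw": 0, "hand": 0.3},
    {"slide": [0, 0, 0], "yaw": 0, "hand": 0.3},
    {"slide": [0, 0, 0], "yaw": 0, "hand": 0.3},
    {"slide": [0, 0, 0], "yaw": 0, "hand": 0.3},
    {"slide": [0, 0, 0], "yaw": 0, "hand": 0.3},
  ],
)

```text
clock: 19.6
tool_pos: [0.5882, -0.2496, 0.3014]
ee_rot: [0.0, 1.0, -0.008, 0.0]
force: [-0.5, -0.2, 0.5]
gripper_width: 0.0597
grip_force: 0.0
```

```bash
python3 - <<'E'
from h import *
st(.5885,-.25,.126,-1)
KW=cam('wrist');w=arm.read_camera('wrist');save('w7',w);t=arm.read_camera('top');save('top7',t)
print('exp',proj(KW,[[.5885,-.25,.165],[.59,-.25,.06]]))
print('terra in drum/pan');rects(t,cam('top'),(2,120,110),(12,255,255),.035,6,(195,165,285,235))
save('c7',np.hstack([cv2.resize(w[80:270,160:350],(450,450),interpolation=2),cv2.resize(t[165:235,190:245],(350,450),interpolation=2)]))
E
```

```text
t 19.6 p [ 0.5882 -0.2496  0.3014] ang -0.93 tilt -1.0 q [-0.47  0.36  1.25  0.    1.53  1.12] F [-0.5 -0.2  0.5] w 0.0597 g 0.0
delta tool [0.0003 0.0003 0.1754] yaw 0.0012
exp [[259.54735612 179.47112129]
 [259.23903367 158.54110047]]
terra in drum/pan
uv [206. 232.] xy [432.4 120.9] size 16.5 18.7 ang 51.8
uv [251. 188.] xy [557.8 -14.5] size 6.0 32.8 ang 88.5
```

View pics/c7.png

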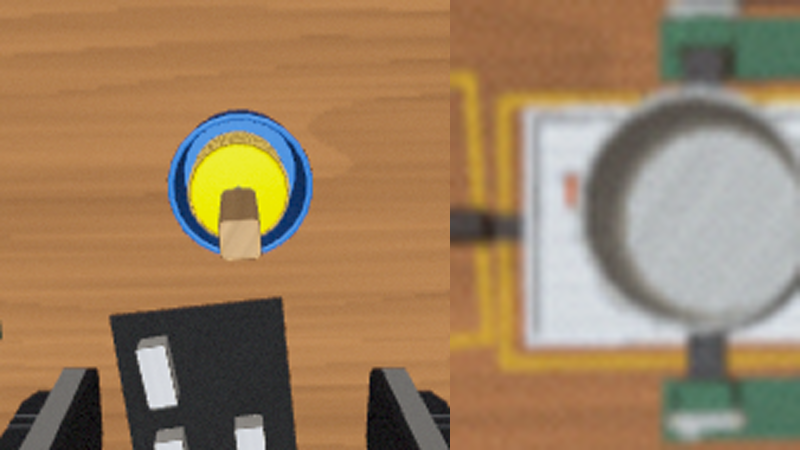

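The drum is empty and upright, the stones are in the pan (one visible at crop (571,190)), and the brush handle top is at wrist (261,181). I grip the brush.

Call:
apply_moves(
  steps=[
    {"slide": [-0.001, 0.0015, 0.02], "yaw": 0, "hand": 0.3},
    {"slide": [0, 0, 0.035], "yaw": 0, "hand": 0.3},
    {"slide": [0, 0, 0.04], "yaw": 0, "hand": 0.3},
    {"slide": [0, 0, 0.04], "yaw": 0, "hand": 0.3},
    {"slide": [0, 0, 0.03], "yaw": 0, "hand": 0.4},
    {"slide": [0, 0, 0.0104], "yaw": 0, "hand": 0.5},
    {"slide": [0, 0, 0], "yaw": 0, "hand": 0.6},
    {"slide": [0, 0, 0], "yaw": 0, "hand": 0.7},
    {"slide": [0, 0, 0], "yaw": 0, "hand": 0.8},
    {"slide": [0, 0, 0], "yaw": 0, "hand": 0.9},
  ],
  force=60,
)

```text
clock: 20.7
tool_pos: [0.5884, -0.2526, 0.1282]
ee_rot: [0.001, 1.0, -0.009, 0.002]
force: [-0.5, 0.5, 1.6]
gripper_width: 0.0175
grip_force: 58.5
```

Call:
apply_moves(
  steps=[
    {"slide": [0, 0, 0], "yaw": 0, "hand": 1},
    {"slide": [0, 0, 0], "yaw": 0, "hand": 1},
    {"slide": [0, 0, 0], "yaw": 0, "hand": 1},
    {"slide": [0, 0, -0.02], "yaw": 0, "hand": 1},
    {"slide": [0, 0, -0.03], "yaw": 0, "hand": 1},
    {"slide": [0, 0, -0.04], "yaw": 0, "hand": 1},
    {"slide": [0, 0, -0.045], "yaw": 0, "hand": 1},
    {"slide": [0, 0, -0.045], "yaw": 0, "hand": 1},
    {"slide": [0, 0, -0.045], "yaw": 0, "hand": 1},
    {"slide": [0, 0, -0.035], "yaw": 0, "hand": 1},
  ],
)

```text
clock: 21.7
tool_pos: [0.5869, -0.2517, 0.3895]
ee_rot: [0.001, 1.0, -0.009, 0.001]
force: [0.8, -0.9, -1.5]
gripper_width: 0.0175
grip_force: 58.7
```

```bash
python3 - <<'E'
from h import *
st(.526,.0465,.386,-1)
w=arm.read_camera('side')
KS=cam('side');o=arm.get_obs()['tool_pos'];print(proj(KS,o),proj(KS,o-np.array([0,0,.121])))
rects(w,KS,(24,150,100),(33,255,255),.2,30)
cs,_=blobs(w,(24,150,100),(33,255,255),60)
for c in cs: print(cv2.boundingRect(c),cv2.minAreaRect(c))
E
```

```text
t 21.7 p [ 0.5869 -0.2517  0.3895] ang -0.98 tilt -1.0 q [-0.47  0.33  1.09  0.    1.72  1.12] F [ 0.8 -0.9 -1.5] w 0.0175 g 58.7
delta tool [-0.066  -0.2971  0.0029] yaw 0.0003
[[311.31152796 156.6415568 ]] [[303.06314922 217.47424764]]
uv [304. 196.] xy [ 624.6 -133. ] size 69.9 67.5 ang 79.0
(286, 184, 37, 27) ((304.0, 197.0), (26.0, 36.0), 90.0)
```

Call:
apply_moves(
  steps=[
    {"slide": [-0.0035, -0.015, 0], "yaw": 0, "hand": 1},
    {"slide": [-0.008, -0.036, 0], "yaw": 0, "hand": 1},
    {"slide": [-0.009, -0.038, 0], "yaw": 0, "hand": 1},
    {"slide": [-0.009, -0.038, 0], "yaw": 0, "hand": 1},
    {"slide": [-0.009, -0.038, 0], "yaw": 0, "hand": 1},
    {"slide": [-0.009, -0.038, 0], "yaw": 0, "hand": 1},
    {"slide": [-0.009, -0.038, 0], "yaw": 0, "hand": 1},
    {"slide": [-0.0085, -0.036, 0], "yaw": 0, "hand": 1},
    {"slide": [-0.0035, -0.0206, 0], "yaw": 0, "hand": 1},
    {"slide": [0, 0, 0], "yaw": 0, "hand": 1},
  ],
)

```text
clock: 22.75
tool_pos: [0.5211, 0.0503, 0.3843]
ee_rot: [-0.001, 1.0, -0.006, -0.002]
force: [0.2, -0.3, -0.5]
gripper_width: 0.0175
grip_force: 58.9
```

Call:
apply_moves(
  steps=[
    {"slide": [0, 0, 0], "yaw": 0, "hand": 1},
    {"slide": [0, 0, 0], "yaw": 0, "hand": 1},
    {"slide": [0, 0, 0.01], "yaw": 0, "hand": 1},
    {"slide": [0, 0, 0.02], "yaw": 0, "hand": 1},
    {"slide": [0, 0, 0.02], "yaw": 0, "hand": 1},
    {"slide": [0, 0, 0.02], "yaw": 0, "hand": 1},
    {"slide": [0, 0, 0.02], "yaw": 0, "hand": 1},
    {"slide": [0, 0, 0.01], "yaw": 0, "hand": 1},
    {"slide": [0, 0, 0], "yaw": 0, "hand": 1},
    {"slide": [0, 0, 0], "yaw": 0, "hand": 1},
  ],
)

```text
clock: 23.75
tool_pos: [0.524, 0.0465, 0.2861]
ee_rot: [0.0, 1.0, -0.009, 0.0]
force: [0.9, 0.3, -0.4]
gripper_width: 0.0174
grip_force: 58.9
```

```bash
python3 - <<'E'
from h import *
st(.5235,.047,.191,-1)
w=arm.read_camera('side');s=arm.read_camera('wrist');KS=cam('side')
save('c8',np.hstack([cv2.resize(w[70:200,190:310],(400,433),interpolation=2),cv2.resize(s[60:276,160:360],(400,433),interpolation=2)]))
E
```

```text
t 23.75 p [0.524  0.0465 0.2861] ang -1.03 tilt -1.0 q [ 0.01  0.2   1.52 -0.    1.42  1.6 ] F [ 0.9  0.3 -0.4] w 0.0174 g 58.9
delta tool [-0.0005 -0.0005  0.0951] yaw -0.0005
```

View pics/c8.png

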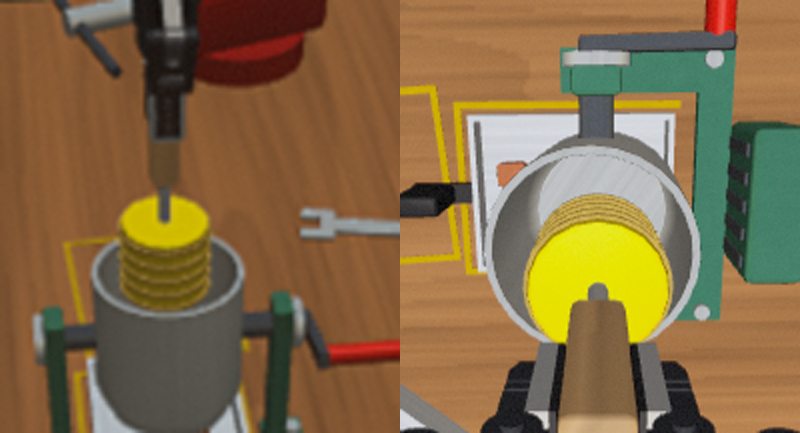

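The brush is centred over the mouth. First stroke down.

Call:
apply_moves(
  steps=[
    {"slide": [0, 0, 0.015], "yaw": 0, "hand": 1},
    {"slide": [0, 0, 0.02], "yaw": 0, "hand": 1},
    {"slide": [0, 0, 0.02], "yaw": 0, "hand": 1},
    {"slide": [0, 0, 0.015], "yaw": 0, "hand": 1},
    {"slide": [0, 0, 0.01], "yaw": 0, "hand": 1},
    {"slide": [0, 0, 0.007], "yaw": 0, "hand": 1},
    {"slide": [0, 0, 0.005], "yaw": 0, "hand": 1},
    {"slide": [0, 0, 0.003], "yaw": 0, "hand": 1},
    {"slide": [0, 0, 0.001], "yaw": 0, "hand": 1},
    {"slide": [0, 0, 0], "yaw": 0, "hand": 1},
  ],
)

```text
clock: 24.85
tool_pos: [0.5247, 0.0483, 0.1935]
ee_rot: [-0.001, 1.0, -0.009, 0.002]
force: [-5.2, 3.1, 15.8]
gripper_width: 0.0173
grip_force: 61.4
```

Call:
apply_moves(
  steps=[
    {"slide": [0, 0, 0.001], "yaw": 0, "hand": 1},
    {"slide": [0, 0, 0], "yaw": 0, "hand": 1},
    {"slide": [0, 0, 0], "yaw": 0, "hand": 1},
    {"slide": [0, 0, 0], "yaw": 0, "hand": 1},
    {"slide": [0, 0, 0], "yaw": 0, "hand": 1},
    {"slide": [0, 0, 0], "yaw": 0, "hand": 1},
    {"slide": [0, 0, 0], "yaw": 0, "hand": 1},
    {"slide": [0, 0, 0], "yaw": 0, "hand": 1},
    {"slide": [0, 0, 0], "yaw": 0, "hand": 1},
    {"slide": [0, 0, 0], "yaw": 0, "hand": 1},
  ],
)

```text
clock: 25.85
tool_pos: [0.5248, 0.0485, 0.1934]
ee_rot: [-0.001, 1.0, -0.009, 0.002]
force: [-5.3, 3.8, 21.0]
gripper_width: 0.0176
grip_force: 62.1
```

Floor reached with a firm contact force. Repeating the strokes.

Call:
apply_moves(
  steps=[
    {"slide": [0, 0, -0.02], "yaw": 0, "hand": 1},
    {"slide": [0, 0, -0.03], "yaw": 0, "hand": 1},
    {"slide": [0, 0, -0.03], "yaw": 0, "hand": 1},
    {"slide": [0, 0, -0.02], "yaw": 0, "hand": 1},
    {"slide": [0, 0, -0.013], "yaw": 0, "hand": 1},
    {"slide": [0, 0, 0], "yaw": 0, "hand": 1},
    {"slide": [0, 0, 0], "yaw": 0, "hand": 1},
    {"slide": [0, 0, 0], "yaw": 0, "hand": 1},
    {"slide": [0, 0, 0.02], "yaw": 0, "hand": 1},
    {"slide": [0, 0, 0.025], "yaw": 0, "hand": 1},
  ],
)

```text
clock: 26.85
tool_pos: [0.5241, 0.047, 0.2565]
ee_rot: [-0.0, 1.0, -0.009, 0.001]
force: [0.9, -0.0, -1.7]
gripper_width: 0.0171
grip_force: 59.0
```

Call:
apply_moves(
  steps=[
    {"slide": [0, 0, 0.025], "yaw": 0, "hand": 1},
    {"slide": [0, 0, 0.02], "yaw": 0, "hand": 1},
    {"slide": [0, 0, 0.012], "yaw": 0, "hand": 1},
    {"slide": [0, 0, 0.007], "yaw": 0, "hand": 1},
    {"slide": [0, 0, 0.003], "yaw": 0, "hand": 1},
    {"slide": [0, 0, 0.001], "yaw": 0, "hand": 1},
    {"slide": [0, 0, 0], "yaw": 0, "hand": 1},
    {"slide": [0, 0, 0], "yaw": 0, "hand": 1},
    {"slide": [0, 0, 0], "yaw": 0, "hand": 1},
    {"slide": [0, 0, 0], "yaw": 0, "hand": 1},
  ],
)

```text
clock: 27.85
tool_pos: [0.5238, 0.0473, 0.1932]
ee_rot: [-0.0, 1.0, -0.009, 0.001]
force: [-8.1, 0.5, 23.5]
gripper_width: 0.0171
grip_force: 62.9
```

Call:
apply_moves(
  steps=[
    {"slide": [0, 0, -0.02], "yaw": 0, "hand": 1},
    {"slide": [0, 0, -0.03], "yaw": 0, "hand": 1},
    {"slide": [0, 0, -0.03], "yaw": 0, "hand": 1},
    {"slide": [0, 0, -0.02], "yaw": 0, "hand": 1},
    {"slide": [0, 0, -0.013], "yaw": 0, "hand": 1},
    {"slide": [0, 0, 0], "yaw": 0, "hand": 1},
    {"slide": [0, 0, 0], "yaw": 0, "hand": 1},
    {"slide": [0, 0, 0], "yaw": 0, "hand": 1},
    {"slide": [0, 0, 0.02], "yaw": 0, "hand": 1},
    {"slide": [0, 0, 0.025], "yaw": 0, "hand": 1},
  ],
)

```text
clock: 28.85
tool_pos: [0.5241, 0.047, 0.2565]
ee_rot: [-0.0, 1.0, -0.009, 0.001]
force: [0.5, -0.2, -1.5]
gripper_width: 0.0172
grip_force: 59.3
```

Call:
apply_moves(
  steps=[
    {"slide": [0, 0, 0.025], "yaw": 0, "hand": 1},
    {"slide": [0, 0, 0.02], "yaw": 0, "hand": 1},
    {"slide": [0, 0, 0.012], "yaw": 0, "hand": 1},
    {"slide": [0, 0, 0.007], "yaw": 0, "hand": 1},
    {"slide": [0, 0, 0.003], "yaw": 0, "hand": 1},
    {"slide": [0, 0, 0.001], "yaw": 0, "hand": 1},
    {"slide": [0, 0, 0], "yaw": 0, "hand": 1},
    {"slide": [0, 0, 0], "yaw": 0, "hand": 1},
    {"slide": [0, 0, 0], "yaw": 0, "hand": 1},
    {"slide": [0, 0, 0], "yaw": 0, "hand": 1},
  ],
)

```text
clock: 29.85
tool_pos: [0.524, 0.0471, 0.1932]
ee_rot: [-0.0, 1.0, -0.009, 0.002]
force: [-7.3, 1.0, 24.3]
gripper_width: 0.0175
grip_force: 63.0
```

Call:
apply_moves(
  steps=[
    {"slide": [0, 0, -0.02], "yaw": 0, "hand": 1},
    {"slide": [0, 0, -0.03], "yaw": 0, "hand": 1},
    {"slide": [0, 0, -0.03], "yaw": 0, "hand": 1},
    {"slide": [0, 0, -0.02], "yaw": 0, "hand": 1},
    {"slide": [0, 0, -0.013], "yaw": 0, "hand": 1},
    {"slide": [0, 0, 0], "yaw": 0, "hand": 1},
    {"slide": [0, 0, 0], "yaw": 0, "hand": 1},
    {"slide": [0, 0, 0], "yaw": 0, "hand": 1},
    {"slide": [0, 0, 0.02], "yaw": 0, "hand": 1},
    {"slide": [0, 0, 0.025], "yaw": 0, "hand": 1},
  ],
)

```text
clock: 30.85
tool_pos: [0.5241, 0.0469, 0.2565]
ee_rot: [-0.0, 1.0, -0.009, 0.001]
force: [0.3, 0.4, -1.3]
gripper_width: 0.0173
grip_force: 59.3
```

Call:
apply_moves(
  steps=[
    {"slide": [0, 0, 0.025], "yaw": 0, "hand": 1},
    {"slide": [0, 0, 0.02], "yaw": 0, "hand": 1},
    {"slide": [0, 0, 0.012], "yaw": 0, "hand": 1},
    {"slide": [0, 0, 0.007], "yaw": 0, "hand": 1},
    {"slide": [0, 0, 0.003], "yaw": 0, "hand": 1},
    {"slide": [0, 0, 0.001], "yaw": 0, "hand": 1},
    {"slide": [0, 0, 0], "yaw": 0, "hand": 1},
    {"slide": [0, 0, 0], "yaw": 0, "hand": 1},
    {"slide": [0, 0, 0], "yaw": 0, "hand": 1},
    {"slide": [0, 0, 0], "yaw": 0, "hand": 1},
  ],
)

```text
clock: 31.85
tool_pos: [0.5238, 0.0469, 0.1933]
ee_rot: [0.0, 1.0, -0.009, 0.001]
force: [-8.4, 0.1, 25.2]
gripper_width: 0.0174
grip_force: 63.2
```

Call:
apply_moves(
  steps=[
    {"slide": [0, 0, -0.02], "yaw": 0, "hand": 1},
    {"slide": [0, 0, -0.03], "yaw": 0, "hand": 1},
    {"slide": [0, 0, -0.03], "yaw": 0, "hand": 1},
    {"slide": [0, 0, -0.02], "yaw": 0, "hand": 1},
    {"slide": [0, 0, -0.02], "yaw": 0, "hand": 1},
    {"slide": [0, 0, -0.03], "yaw": 0, "hand": 1},
    {"slide": [0, 0, -0.03], "yaw": 0, "hand": 1},
    {"slide": [0, 0, -0.02], "yaw": 0, "hand": 1},
    {"slide": [0, 0, 0], "yaw": 0, "hand": 1},
    {"slide": [0, 0, 0], "yaw": 0, "hand": 1},
  ],
)

```text
clock: 32.85
tool_pos: [0.5235, 0.0469, 0.3886]
ee_rot: [0.0, 1.0, -0.009, 0.0]
force: [-0.2, -0.1, -1.1]
gripper_width: 0.0174
grip_force: 59.4
```

```bash
python3 - <<'E'
from h import *
st(.5872,-.252,.387,-1)
w=arm.read_camera('side');KS=cam('side');o=arm.get_obs()['tool_pos']
cs,_=blobs(w,(24,150,100),(33,255,255),60)
for c in cs: print(cv2.boundingRect(c),cv2.minAreaRect(c))
print('tcp, head top, underside',proj(KS,[o,o-[0,0,.066],o-[0,0,.121]]).round(1).tolist())
E
```

```text
t 32.85 p [0.5235 0.0469 0.3886] ang -0.99 tilt -1.0 q [ 0.01  0.15  1.33 -0.    1.66  1.6 ] F [-0.2 -0.1 -1.1] w 0.0174 g 59.4
delta tool [0.0688 0.2978 0.0017] yaw 0.0003
(223, 86, 28, 16) ((236.5, 93.5), (15.0, 27.0), 90.0)
tcp, head top, underside [[238.2, 60.6], [238.5, 92.2], [238.7, 116.0]]
```

Four full strokes are done. Now the brush goes back to the cup.

Call:
apply_moves(
  steps=[
    {"slide": [0.0035, 0.015, 0], "yaw": 0, "hand": 1},
    {"slide": [0.008, 0.036, 0], "yaw": 0, "hand": 1},
    {"slide": [0.009, 0.038, 0], "yaw": 0, "hand": 1},
    {"slide": [0.009, 0.038, 0], "yaw": 0, "hand": 1},
    {"slide": [0.009, 0.038, 0], "yaw": 0, "hand": 1},
    {"slide": [0.009, 0.038, 0], "yaw": 0, "hand": 1},
    {"slide": [0.009, 0.038, 0], "yaw": 0, "hand": 1},
    {"slide": [0.0085, 0.036, 0], "yaw": 0, "hand": 1},
    {"slide": [0.0038, 0.0208, 0], "yaw": 0, "hand": 1},
    {"slide": [0, 0, 0], "yaw": 0, "hand": 1},
  ],
)

```text
clock: 33.9
tool_pos: [0.5869, -0.2556, 0.3865]
ee_rot: [-0.0, 1.0, -0.011, -0.002]
force: [-0.5, 0.7, -1.5]
gripper_width: 0.0172
grip_force: 59.4
```

Call:
apply_moves(
  steps=[
    {"slide": [0, 0, 0], "yaw": 0, "hand": 1},
    {"slide": [0, 0, 0.02], "yaw": 0, "hand": 1},
    {"slide": [0, 0, 0.035], "yaw": 0, "hand": 1},
    {"slide": [0, 0, 0.035], "yaw": 0, "hand": 1},
    {"slide": [0, 0, 0.035], "yaw": 0, "hand": 1},
    {"slide": [0, 0, 0.025], "yaw": 0, "hand": 1},
    {"slide": [0, 0, 0.015], "yaw": 0, "hand": 1},
    {"slide": [0, 0, 0], "yaw": 0, "hand": 1},
    {"slide": [0, 0, 0], "yaw": 0, "hand": 1},
    {"slide": [0, 0, 0], "yaw": 0, "hand": 1},
  ],
)

```text
clock: 34.9
tool_pos: [0.5882, -0.2517, 0.2257]
ee_rot: [0.001, 1.0, -0.008, 0.001]
force: [0.5, -0.2, -1.1]
gripper_width: 0.0172
grip_force: 59.3
```

```bash
python3 - <<'E'
from h import *
st(.5872,-.252,.129,-1)
w=arm.read_camera('side');s=arm.read_camera('wrist')
save('c9',np.hstack([cv2.resize(w[190:340,230:370],(400,433),interpolation=2),cv2.resize(s[60:276,160:360],(400,433),interpolation=2)]))
E
```

```text
t 34.9 p [ 0.5882 -0.2517  0.2257] ang -0.93 tilt -1.0 q [-0.47  0.4   1.37  0.    1.36  1.12] F [ 0.5 -0.2 -1.1] w 0.0172 g 59.3
delta tool [-0.0012  0.0002  0.0967] yaw 0.0012
```

View pics/c9.png

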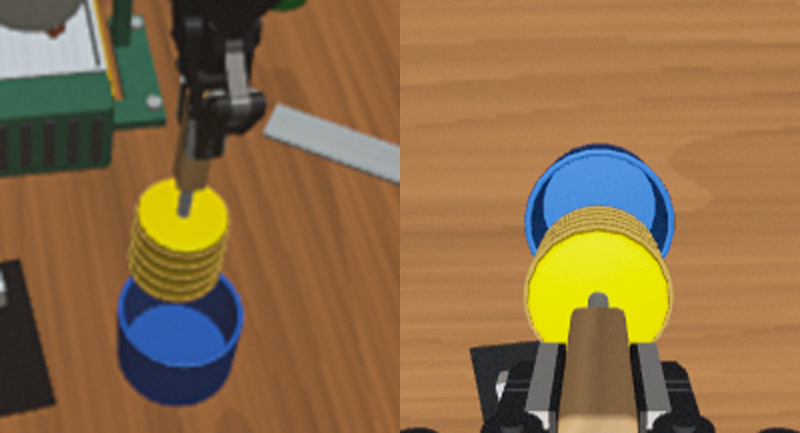

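Well aligned over the cup. Lowering.

Call:
apply_moves(
  steps=[
    {"slide": [0, 0, 0.01], "yaw": 0, "hand": 1},
    {"slide": [0, 0, 0.02], "yaw": 0, "hand": 1},
    {"slide": [0, 0, 0.02], "yaw": 0, "hand": 1},
    {"slide": [0, 0, 0.018], "yaw": 0, "hand": 1},
    {"slide": [0, 0, 0.012], "yaw": 0, "hand": 1},
    {"slide": [0, 0, 0.008], "yaw": 0, "hand": 1},
    {"slide": [0, 0, 0.005], "yaw": 0, "hand": 1},
    {"slide": [0, 0, 0.003], "yaw": 0, "hand": 1},
    {"slide": [0, 0, 0], "yaw": 0, "hand": 1},
    {"slide": [0, 0, 0], "yaw": 0, "hand": 1},
  ],
)

```text
clock: 36.0
tool_pos: [0.5879, -0.2522, 0.1284]
ee_rot: [0.0, 1.0, -0.009, 0.001]
force: [2.7, 0.6, -1.1]
gripper_width: 0.0171
grip_force: 59.3
```

Call:
apply_moves(
  steps=[
    {"slide": [0, 0, 0.001], "yaw": 0, "hand": 1},
    {"slide": [0, 0, 0.001], "yaw": 0, "hand": 1},
    {"slide": [0, 0, 0.0005], "yaw": 0, "hand": 1},
    {"slide": [0, 0, 0], "yaw": 0, "hand": 1},
    {"slide": [0, 0, 0], "yaw": 0, "hand": 0.75},
    {"slide": [0, 0, 0], "yaw": 0, "hand": 0.7},
    {"slide": [0, 0, 0], "yaw": 0, "hand": 0.6},
    {"slide": [0, 0, 0], "yaw": 0, "hand": 0.5},
    {"slide": [0, 0, 0], "yaw": 0, "hand": 0.4},
    {"slide": [0, 0, 0], "yaw": 0, "hand": 0.3},
  ],
)

```text
clock: 37.0
tool_pos: [0.587, -0.2519, 0.1251]
ee_rot: [-0.0, 1.0, -0.009, -0.0]
force: [-0.8, 0.8, -1.6]
gripper_width: 0.0598
grip_force: 0.0
```

Call:
apply_moves(
  steps=[
    {"slide": [0, 0, -0.01], "yaw": 0, "hand": 0.3},
    {"slide": [0, 0, -0.025], "yaw": 0, "hand": 0.3},
    {"slide": [0, 0, -0.04], "yaw": 0, "hand": 0.3},
    {"slide": [0, 0, -0.045], "yaw": 0, "hand": 0.3},
    {"slide": [0, 0, -0.03], "yaw": 0, "hand": 0.3},
    {"slide": [-0.035, 0, 0], "yaw": 0, "hand": 0.3},
    {"slide": [-0.045, 0, 0], "yaw": 0, "hand": 0.3},
    {"slide": [-0.045, 0, 0], "yaw": 0, "hand": 0.3},
    {"slide": [-0.04, 0, 0], "yaw": 0, "hand": 0.3},
    {"slide": [0, 0, 0], "yaw": 0, "hand": 0.3},
  ],
)

```text
clock: 38.0
tool_pos: [0.4169, -0.2477, 0.2761]
ee_rot: [-0.0, 1.0, -0.01, -0.002]
force: [-0.0, -0.8, 0.3]
gripper_width: 0.0596
grip_force: 0.0
```

Call:
apply_moves(
  steps=[
    {"slide": [0, 0, 0], "yaw": 0, "hand": 0.3},
    {"slide": [0, 0, 0], "yaw": 0, "hand": 0.3},
    {"slide": [0, 0, 0], "yaw": 0, "hand": 0.3},
    {"slide": [0, 0, 0], "yaw": 0, "hand": 0.3},
    {"slide": [0, 0, 0], "yaw": 0, "hand": 0.3},
    {"slide": [0, 0, 0], "yaw": 0, "hand": 0.3},
    {"slide": [0, 0, 0], "yaw": 0, "hand": 0.3},
    {"slide": [0, 0, 0], "yaw": 0, "hand": 0.3},
    {"slide": [0, 0, 0], "yaw": 0, "hand": 0.3},
    {"slide": [0, 0, 0], "yaw": 0, "hand": 0.3},
  ],
)

```text
clock: 39.0
tool_pos: [0.4222, -0.2491, 0.2754]
ee_rot: [0.0, 1.0, -0.009, 0.0]
force: [-0.3, 0.2, -0.5]
gripper_width: 0.0599
grip_force: 0.0
```

```bash
cat >> h.py <<'E'
def blanks(name='wrist'):
    KW=cam(name);w=arm.read_camera(name)
    print(name);rects(w,KW,(0,0,165),(180,45,255),.023,60 if name!='wrist' else 300)
    return w
E
python3 - <<'E'
from h import *
st(.42,-.23,.3,-1)
w=blanks();save('w10',w)
t=arm.read_camera('top');save('top10',t)
save('c10',np.hstack([cv2.resize(w,(440,330)),cv2.resize(t[140:270,290:374],(213,330),interpolation=2)]))
E
```

```text
t 39.0 p [ 0.4222 -0.2491  0.2754] ang -0.99 tilt -1.0 q [-0.62  0.15  1.6   0.    1.38  0.97] F [-0.3  0.2 -0.5] w 0.0599 g 0.0
delta tool [-0.0026 -0.0191 -0.0246] yaw 0.0002
wrist
uv [227. 187.] xy [ 381.8 -202.8] size 44.3 19.4 ang 8.7
uv [266. 180.] xy [ 391.5 -258.5] size 44.3 19.3 ang 6.0
uv [218. 136.] xy [ 453.3 -194.2] size 44.5 19.4 ang 8.8
uv [453. 218.] xy [ 308.4 -544. ] size 380.9 26.6 ang 28.7
uv [36. 73.] xy [525.2  44.8] size 93.9 111.5 ang 89.1
```

View pics/c10.png

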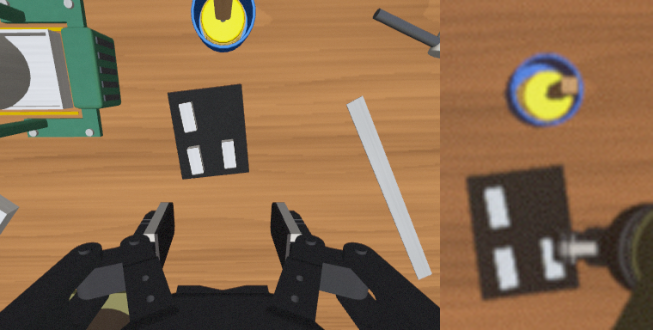

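The brush stands in its cup at crop (225,15). The blanks lie on the mat at wrist px (218,136), (227,187) and (266,180), unmoved. Picking the one at (0.4535,-0.1945) first.

Call:
apply_moves(
  steps=[
    {"slide": [0.01, -0.018, 0.02], "yaw": 0, "hand": 0.57},
    {"slide": [0.01, -0.018, 0.03], "yaw": 0, "hand": 0.57},
    {"slide": [0.0105, -0.019, 0.03], "yaw": 0, "hand": 0.57},
    {"slide": [0, 0, 0.03], "yaw": -0.085, "hand": 0.57},
    {"slide": [0, 0, 0.04], "yaw": -0.086, "hand": 0.57},
    {"slide": [0, 0, 0.035], "yaw": 0, "hand": 0.57},
    {"slide": [0, 0, 0.03], "yaw": 0, "hand": 0.57},
    {"slide": [0, 0, 0.015], "yaw": 0, "hand": 0.57},
    {"slide": [0, 0, 0], "yaw": 0, "hand": 0.57},
    {"slide": [0, 0, 0], "yaw": 0, "hand": 0.57},
  ],
)

```text
clock: 40.1
tool_pos: [0.454, -0.1948, 0.0455]
ee_rot: [-0.0, 0.997, 0.077, -0.0]
force: [0.4, -0.6, -0.2]
gripper_width: 0.0366
grip_force: 0.0
```

```bash
python3 - <<'E'
from h import *
st(.4535,-.1945,.0055,8.8)
E
```

```text
t 40.1 p [ 0.454  -0.1948  0.0455] ang 8.81 tilt -1.0 q [-0.49  0.42  1.91  0.    0.81  0.93] F [ 0.4 -0.6 -0.2] w 0.0366 g 0.0
delta tool [-0.0004 -0.0004  0.04  ] yaw 0.0002
```

Call:
apply_moves(
  steps=[
    {"slide": [0, 0, 0.02], "yaw": 0, "hand": 0.57},
    {"slide": [0, 0, 0.013], "yaw": 0, "hand": 0.57},
    {"slide": [0, 0, 0.007], "yaw": 0, "hand": 0.57},
    {"slide": [0, 0, 0], "yaw": 0, "hand": 0.57},
    {"slide": [0, 0, 0], "yaw": 0, "hand": 0.7},
    {"slide": [0, 0, 0], "yaw": 0, "hand": 0.8},
    {"slide": [0, 0, 0], "yaw": 0, "hand": 0.9},
    {"slide": [0, 0, 0], "yaw": 0, "hand": 1},
    {"slide": [0, 0, 0], "yaw": 0, "hand": 1},
    {"slide": [0, 0, 0], "yaw": 0, "hand": 1},
  ],
  force=60,
)

```text
clock: 41.1
tool_pos: [0.4545, -0.1951, 0.0066]
ee_rot: [0.001, 0.997, 0.077, 0.001]
force: [-0.9, 0.2, 5.7]
gripper_width: 0.0189
grip_force: 59.3
```

Call:
apply_moves(
  steps=[
    {"slide": [0, 0, -0.01], "yaw": 0, "hand": 1},
    {"slide": [0, 0, -0.03], "yaw": 0, "hand": 1},
    {"slide": [0, 0, -0.045], "yaw": 0, "hand": 1},
    {"slide": [0, 0, -0.045], "yaw": 0, "hand": 1},
    {"slide": [0, 0, -0.045], "yaw": 0, "hand": 1},
    {"slide": [0, 0, -0.045], "yaw": 0, "hand": 1},
    {"slide": [0, 0, -0.035], "yaw": 0, "hand": 1},
    {"slide": [0, 0, -0.01], "yaw": 0, "hand": 1},
    {"slide": [0.01, -0.02, 0], "yaw": 0, "hand": 1},
    {"slide": [0.018, -0.038, 0], "yaw": 0, "hand": 1},
  ],
)

```text
clock: 42.1
tool_pos: [0.4721, -0.1342, 0.2708]
ee_rot: [0.001, 0.997, 0.075, 0.0]
force: [0.6, -0.2, 0.2]
gripper_width: 0.0187
grip_force: 58.8
```

Call:
apply_moves(
  steps=[
    {"slide": [0.02, -0.042, 0], "yaw": 0, "hand": 1},
    {"slide": [0.02, -0.042, 0], "yaw": 0, "hand": 1},
    {"slide": [0.02, -0.042, 0], "yaw": 0, "hand": 1},
    {"slide": [0.015, -0.031, 0], "yaw": 0, "hand": 1},
    {"slide": [0.005, -0.0126, 0], "yaw": 0, "hand": 1},
    {"slide": [0, 0, 0], "yaw": 0, "hand": 1},
    {"slide": [0, 0, 0], "yaw": 0, "hand": 1},
    {"slide": [0, 0, 0], "yaw": 0, "hand": 1},
    {"slide": [0, 0, 0], "yaw": 0, "hand": 1},
    {"slide": [0, 0, 0], "yaw": 0, "hand": 1},
  ],
)

```text
clock: 43.1
tool_pos: [0.5254, 0.0456, 0.2705]
ee_rot: [0.0, 0.997, 0.076, 0.0]
force: [0.5, -0.3, 0.2]
gripper_width: 0.0182
grip_force: 58.8
```

```bash
python3 - <<'E'
from h import *
st(.5255,.047,.145,8.8)
w=blanks('top');w=arm.read_camera('side');s=arm.read_camera('wrist')
save('c11',np.hstack([cv2.resize(w[70:200,190:310],(400,433),interpolation=2),cv2.resize(s[60:276,160:360],(400,433),interpolation=2)]))
E
```

```text
t 43.1 p [0.5254 0.0456 0.2705] ang 8.71 tilt -1.0 q [ 0.01  0.21  1.54 -0.    1.39  1.43] F [ 0.5 -0.3  0.2] w 0.0182 g 58.8
delta tool [ 0.0003 -0.0014  0.1255] yaw -0.0016
top
uv [196. 280.] xy [289.4 147.3] size 32.3 58.3 ang 89.0
uv [161. 278.] xy [312.9 234.3] size 101.7 110.4 ang 48.3
uv [316. 245.] xy [ 383.4 -203.3] size 43.7 18.3 ang 9.3
uv [334. 242.] xy [ 391.9 -259.1] size 18.1 41.7 ang 88.3
uv [432. 269.] xy [ 303.7 -550.4] size 392.4 27.3 ang 28.6
uv [213. 214.] xy [488.2  97.6] size 71.7 29.8 ang 88.4
uv [ 40. 200.] xy [541.1 609.3] size 101.0 21.5 ang 17.1
uv [435. 174.] xy [ 587.8 -577.2] size 21.5 100.2 ang 67.4
uv [ 17. 159.] xy [663.5 679.4] size 12.3 103.7 ang 16.6
uv [ 14. 140.] xy [720.8 688.5] size 11.6 86.5 ang 17.0
uv [465. 136.] xy [ 704.5 -677.9] size 145.1 12.5 ang 67.1
uv [471. 119.] xy [ 757. -700.] size 145.6 11.8 ang 66.7
uv [146. 131.] xy [749.7 295.5] size 35.2 157.2 ang 78.4
uv [291. 107.] xy [ 768.9 -152.3] size 129.3 210.5 ang 56.7
uv [104.  85.] xy [889.8 427.5] size 144.4 115.5 ang 25.4
uv [182.  24.] xy [1066.4  181.4] size 68.9 90.9 ang 63.5
uv [492.  20.] xy [1073.7 -780.2] size 47.8 86.2 ang 20.8
```

View pics/c11.png

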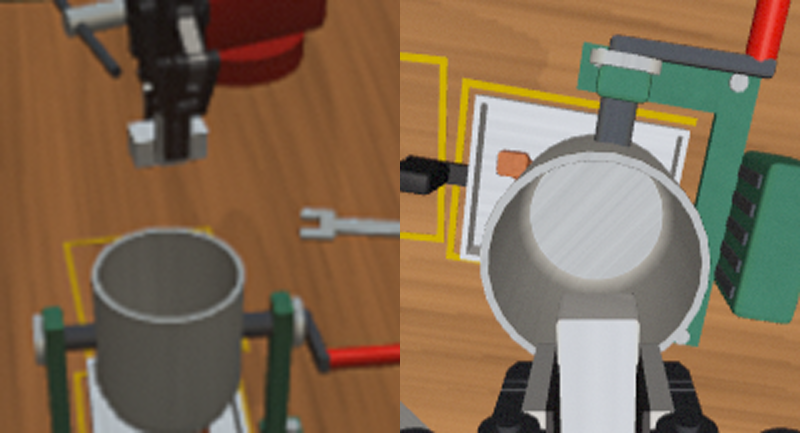

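Blank held and centred above the drum mouth. Lowering, releasing and returning towards the next blank.

Call:
apply_moves(
  steps=[
    {"slide": [0, -0.001, 0.02], "yaw": 0, "hand": 1},
    {"slide": [0, 0, 0.03], "yaw": 0, "hand": 1},
    {"slide": [0, 0, 0.03], "yaw": 0, "hand": 1},
    {"slide": [0, 0, 0.025], "yaw": 0, "hand": 1},
    {"slide": [0, 0, 0.0155], "yaw": 0, "hand": 1},
    {"slide": [0, 0, 0], "yaw": 0, "hand": 1},
    {"slide": [0, 0, 0], "yaw": 0, "hand": 0.65},
    {"slide": [0, 0, 0], "yaw": 0, "hand": 0.57},
    {"slide": [0, 0, 0], "yaw": 0, "hand": 0.57},
    {"slide": [0, 0, 0], "yaw": 0, "hand": 0.57},
  ],
)

```text
clock: 44.25
tool_pos: [0.5261, 0.0478, 0.1509]
ee_rot: [0.0, 0.997, 0.077, 0.001]
force: [-0.1, -1.1, 0.4]
gripper_width: 0.0365
grip_force: 0.0
```

Call:
apply_moves(
  steps=[
    {"slide": [0, 0, -0.03], "yaw": 0, "hand": 0.57},
    {"slide": [0, 0, -0.04], "yaw": 0, "hand": 0.57},
    {"slide": [0, 0, -0.04], "yaw": 0, "hand": 0.57},
    {"slide": [0, 0, -0.01], "yaw": 0, "hand": 0.57},
    {"slide": [-0.0146, 0.022, 0], "yaw": 0, "hand": 0.57},
    {"slide": [-0.0235, 0.037, 0], "yaw": 0, "hand": 0.57},
    {"slide": [-0.0235, 0.037, 0], "yaw": 0, "hand": 0.57},
    {"slide": [-0.0235, 0.037, 0], "yaw": 0, "hand": 0.57},
    {"slide": [-0.0235, 0.037, 0], "yaw": 0, "hand": 0.57},
    {"slide": [-0.0235, 0.037, 0], "yaw": 0, "hand": 0.57},
  ],
)

```text
clock: 45.25
tool_pos: [0.4254, -0.1782, 0.2699]
ee_rot: [0.0, 0.997, 0.077, 0.0]
force: [1.1, 0.6, 0.0]
gripper_width: 0.0368
grip_force: 0.0
```

Call:
apply_moves(
  steps=[
    {"slide": [-0.0235, 0.037, 0], "yaw": 0, "hand": 0.57},
    {"slide": [-0.0235, 0.0375, 0], "yaw": 0.049, "hand": 0.57},
    {"slide": [0, 0, 0], "yaw": 0, "hand": 0.57},
    {"slide": [0, 0, 0], "yaw": 0, "hand": 0.57},
    {"slide": [0, 0, 0], "yaw": 0, "hand": 0.57},
    {"slide": [0, 0, 0], "yaw": 0, "hand": 0.57},
    {"slide": [0, 0, 0], "yaw": 0, "hand": 0.57},
    {"slide": [0, 0, 0], "yaw": 0, "hand": 0.57},
    {"slide": [0, 0, 0], "yaw": 0, "hand": 0.57},
    {"slide": [0, 0, 0], "yaw": 0, "hand": 0.57},
  ],
)

```text
clock: 46.25
tool_pos: [0.3917, -0.2575, 0.2699]
ee_rot: [0.0, 0.999, 0.053, -0.0]
force: [0.6, -0.0, 0.7]
gripper_width: 0.0366
grip_force: 0.0
```

```bash
python3 - <<'E'
from h import *
st(.3915,-.2585,.0055,6)
blanks()
t=arm.read_camera('top');print('top drum');rects(t,cam('top'),(0,0,190),(180,40,255),.08,10,(210,180,250,216))
E
```

```text
t 46.25 p [ 0.3917 -0.2575  0.2699] ang 6.05 tilt -1.0 q [-0.67  0.13  1.65 -0.    1.36  0.79] F [ 0.6 -0.   0.7] w 0.0366 g 0.0
delta tool [-0.0003  0.0009  0.2644] yaw 0.0008
wrist
uv [218. 162.] xy [ 381.7 -202.8] size 44.6 19.4 ang 9.0
uv [260. 159.] xy [ 391.7 -258.7] size 44.2 19.0 ang 5.8
uv [442. 221.] xy [ 307.1 -544. ] size 380.5 26.2 ang 28.7
uv [36. 41.] xy [512.   37.1] size 77.1 84.4 ang 89.5
top drum
uv [246. 210.] xy [499.2   9.3] size 25.6 39.9 ang 88.5
uv [213. 209.] xy [496.2  98.5] size 57.0 27.2 ang 35.5
uv [223. 199.] xy [526.5  69.6] size 49.3 21.7 ang 10.0
uv [211. 187.] xy [561.5  97.6] size 11.4 22.9 ang 88.9
uv [246. 186.] xy [561.3   1.5] size 34.1 13.2 ang 12.5
```

Blank 1 is in the drum (top view blob 49x22 mm there). Picking the second.

Call:
apply_moves(
  steps=[
    {"slide": [0, 0.001, 0.03], "yaw": 0, "hand": 0.57},
    {"slide": [0, 0, 0.045], "yaw": 0, "hand": 0.57},
    {"slide": [0, 0, 0.045], "yaw": 0, "hand": 0.57},
    {"slide": [0, 0, 0.045], "yaw": 0, "hand": 0.57},
    {"slide": [0, 0, 0.04], "yaw": 0, "hand": 0.57},
    {"slide": [0, 0, 0.03], "yaw": 0, "hand": 0.57},
    {"slide": [0, 0, 0.018], "yaw": 0, "hand": 0.57},
    {"slide": [0, 0, 0.009], "yaw": 0, "hand": 0.57},
    {"slide": [0, 0, 0.002], "yaw": 0, "hand": 0.57},
    {"slide": [0, 0, 0], "yaw": 0, "hand": 0.57},
  ],
)

```text
clock: 47.35
tool_pos: [0.3921, -0.2592, 0.0063]
ee_rot: [0.0, 0.999, 0.052, 0.0]
force: [-0.7, -0.1, -0.0]
gripper_width: 0.037
grip_force: 0.0
```

Call:
apply_moves(
  steps=[
    {"slide": [0, 0, 0], "yaw": 0, "hand": 0.65},
    {"slide": [0, 0, 0], "yaw": 0, "hand": 0.75},
    {"slide": [0, 0, 0], "yaw": 0, "hand": 0.85},
    {"slide": [0, 0, 0], "yaw": 0, "hand": 1},
    {"slide": [0, 0, 0], "yaw": 0, "hand": 1},
    {"slide": [0, 0, 0], "yaw": 0, "hand": 1},
    {"slide": [0, 0, -0.015], "yaw": 0, "hand": 1},
    {"slide": [0, 0, -0.035], "yaw": 0, "hand": 1},
    {"slide": [0, 0, -0.045], "yaw": 0, "hand": 1},
    {"slide": [0, 0, -0.045], "yaw": 0, "hand": 1},
  ],
)

```text
clock: 48.35
tool_pos: [0.3911, -0.2584, 0.1476]
ee_rot: [-0.0, 0.999, 0.052, -0.0]
force: [1.5, -1.1, -0.3]
gripper_width: 0.0188
grip_force: 58.8
```

```bash
python3 - <<'E'
from h import *
st(.525,.040,.27,6)
E
```

```text
t 48.35 p [ 0.3911 -0.2584  0.1476] ang 6.01 tilt -1.0 q [-0.67  0.25  1.84 -0.    1.06  0.79] F [ 1.5 -1.1 -0.3] w 0.0188 g 58.8
delta tool [ 0.1643 -0.2828 -0.1224] yaw 0.0001
```

Call:
apply_moves(
  steps=[
    {"slide": [0, 0, -0.045], "yaw": 0, "hand": 1},
    {"slide": [0, 0, -0.045], "yaw": 0, "hand": 1},
    {"slide": [0, 0, -0.032], "yaw": 0, "hand": 1},
    {"slide": [0.0103, -0.018, 0], "yaw": 0, "hand": 1},
    {"slide": [0.022, -0.037, 0], "yaw": 0, "hand": 1},
    {"slide": [0.022, -0.038, 0], "yaw": 0, "hand": 1},
    {"slide": [0.022, -0.038, 0], "yaw": 0, "hand": 1},
    {"slide": [0.022, -0.038, 0], "yaw": 0, "hand": 1},
    {"slide": [0.022, -0.038, 0], "yaw": 0, "hand": 1},
    {"slide": [0.022, -0.038, 0], "yaw": 0, "hand": 1},
  ],
)

```text
clock: 49.35
tool_pos: [0.5076, 0.0015, 0.2685]
ee_rot: [0.0, 0.999, 0.052, 0.0]
force: [0.6, -0.8, -0.1]
gripper_width: 0.0185
grip_force: 58.8
```

Call:
apply_moves(
  steps=[
    {"slide": [0.022, -0.0358, 0], "yaw": 0, "hand": 1},
    {"slide": [0, 0, 0], "yaw": 0, "hand": 1},
    {"slide": [0, 0, 0], "yaw": 0, "hand": 1},
    {"slide": [0, 0, 0], "yaw": 0, "hand": 1},
    {"slide": [0, 0, 0.02], "yaw": 0, "hand": 1},
    {"slide": [0, 0, 0.02], "yaw": 0, "hand": 1},
    {"slide": [0, 0, 0], "yaw": 0, "hand": 1},
    {"slide": [0, 0, 0], "yaw": 0, "hand": 1},
    {"slide": [0, 0, 0], "yaw": 0, "hand": 1},
    {"slide": [0, 0, 0], "yaw": 0, "hand": 1},
  ],
)

```text
clock: 50.35
tool_pos: [0.5264, 0.0372, 0.2291]
ee_rot: [0.0, 0.999, 0.052, 0.001]
force: [0.5, 0.2, 0.2]
gripper_width: 0.0183
grip_force: 58.9
```

```bash
python3 - <<'E'
from h import *
st(.525,.042,.15,6)
E
```

```text
t 50.35 p [0.5264 0.0372 0.2291] ang 5.97 tilt -1.0 q [-0.01  0.24  1.61 -0.    1.29  1.46] F [0.5 0.2 0.2] w 0.0183 g 58.9
delta tool [-0.0011 -0.0049  0.0791] yaw -0.0006
```

Call:
apply_moves(
  steps=[
    {"slide": [-0.001, -0.004, 0.015], "yaw": 0, "hand": 1},
    {"slide": [0, 0, 0.025], "yaw": 0, "hand": 1},
    {"slide": [0, 0, 0.025], "yaw": 0, "hand": 1},
    {"slide": [0, 0, 0.014], "yaw": 0, "hand": 1},
    {"slide": [0, 0, 0], "yaw": 0, "hand": 1},
    {"slide": [0, 0, 0], "yaw": 0, "hand": 1},
    {"slide": [0, 0, 0], "yaw": 0, "hand": 0.65},
    {"slide": [0, 0, 0], "yaw": 0, "hand": 0.62},
    {"slide": [0, 0, 0], "yaw": 0, "hand": 0.62},
    {"slide": [0, 0, 0], "yaw": 0, "hand": 0.62},
  ],
)

```text
clock: 51.35
tool_pos: [0.5246, 0.0415, 0.1495]
ee_rot: [0.0, 0.999, 0.052, 0.001]
force: [0.0, 0.3, 0.5]
gripper_width: 0.0325
grip_force: 0.0
```

Call:
apply_moves(
  steps=[
    {"slide": [0, 0, -0.03], "yaw": 0, "hand": 0.62},
    {"slide": [0, 0, -0.04], "yaw": 0, "hand": 0.62},
    {"slide": [0, 0, -0.04], "yaw": 0, "hand": 0.57},
    {"slide": [0, 0, -0.01], "yaw": 0, "hand": 0.57},
    {"slide": [-0.015, 0.02, 0], "yaw": 0, "hand": 0.57},
    {"slide": [-0.025, 0.034, 0], "yaw": 0, "hand": 0.57},
    {"slide": [-0.025, 0.034, 0], "yaw": 0, "hand": 0.57},
    {"slide": [-0.025, 0.034, 0], "yaw": 0, "hand": 0.57},
    {"slide": [-0.025, 0.034, 0], "yaw": 0, "hand": 0.57},
    {"slide": [-0.025, 0.034, 0], "yaw": 0, "hand": 0.57},
  ],
)

```text
clock: 52.35
tool_pos: [0.4035, -0.1631, 0.2686]
ee_rot: [-0.0, 0.999, 0.053, -0.0]
force: [-0.1, -0.4, -0.5]
gripper_width: 0.0363
grip_force: 0.0
```

Call:
apply_moves(
  steps=[
    {"slide": [-0.0283, 0.0387, 0], "yaw": 0, "hand": 0.57},
    {"slide": [0, 0, 0], "yaw": -0.052, "hand": 0.57},
    {"slide": [0, 0, 0], "yaw": 0, "hand": 0.57},
    {"slide": [0, 0, 0], "yaw": 0, "hand": 0.57},
    {"slide": [0, 0, 0], "yaw": 0, "hand": 0.57},
    {"slide": [0, 0, 0], "yaw": 0, "hand": 0.57},
    {"slide": [0, 0, 0], "yaw": 0, "hand": 0.57},
    {"slide": [0, 0, 0], "yaw": 0, "hand": 0.57},
    {"slide": [0, 0, 0], "yaw": 0, "hand": 0.57},
    {"slide": [0, 0, 0], "yaw": 0, "hand": 0.57},
  ],
)

```text
clock: 53.35
tool_pos: [0.3809, -0.2034, 0.2689]
ee_rot: [-0.0, 0.997, 0.078, 0.0]
force: [1.2, -0.1, -0.6]
gripper_width: 0.0369
grip_force: 0.0
```

```bash
python3 - <<'E'
from h import *
st(.382,-.203,.0055,9)
blanks()
t=arm.read_camera('top');save('top13',t);print('top drum');rects(t,cam('top'),(0,0,190),(180,40,255),.09,10,(210,180,250,216))
E
```

```text
t 53.35 p [ 0.3809 -0.2034  0.2689] ang 9.0 tilt -1.0 q [-0.59  0.07  1.72  0.    1.35  0.83] F [ 1.2 -0.1 -0.6] w 0.0369 g 0.0
delta tool [ 1.100e-03 -2.000e-04  2.634e-01] yaw 0.0001
wrist
uv [259. 158.] xy [ 381.7 -203. ] size 42.7 18.8 ang 8.7
uv [473. 229.] xy [ 306.7 -541.1] size 380.6 26.1 ang 28.7
uv [72. 37.] xy [505.   57.9] size 120.1 69.9 ang 89.5
top drum
uv [245. 210.] xy [499.   10.7] size 28.2 39.5 ang 88.5
uv [213. 209.] xy [496.   97.7] size 56.5 26.9 ang 35.5
uv [223. 199.] xy [526.   68.8] size 48.8 21.0 ang 10.0
uv [232. 198.] xy [529.   41.5] size 48.8 20.9 ang 2.7
uv [211. 187.] xy [560.6  96.8] size 11.3 22.7 ang 88.9
uv [246. 186.] xy [559.9   2.3] size 32.6 12.4 ang 6.6
```

Two blanks lie side by side on the drum floor. Picking the third.

Call:
apply_moves(
  steps=[
    {"slide": [0.001, 0, 0.03], "yaw": 0, "hand": 0.57},
    {"slide": [0, 0, 0.045], "yaw": 0, "hand": 0.57},
    {"slide": [0, 0, 0.045], "yaw": 0, "hand": 0.57},
    {"slide": [0, 0, 0.045], "yaw": 0, "hand": 0.57},
    {"slide": [0, 0, 0.04], "yaw": 0, "hand": 0.57},
    {"slide": [0, 0, 0.03], "yaw": 0, "hand": 0.57},
    {"slide": [0, 0, 0.018], "yaw": 0, "hand": 0.57},
    {"slide": [0, 0, 0.008], "yaw": 0, "hand": 0.57},
    {"slide": [0, 0, 0.002], "yaw": 0, "hand": 0.57},
    {"slide": [0, 0, 0], "yaw": 0, "hand": 0.57},
  ],
)

```text
clock: 54.45
tool_pos: [0.3823, -0.2038, 0.0063]
ee_rot: [0.0, 0.997, 0.078, 0.0]
force: [-0.8, 0.3, -0.1]
gripper_width: 0.0366
grip_force: 0.0
```

Call:
apply_moves(
  steps=[
    {"slide": [0, 0, 0], "yaw": 0, "hand": 0.65},
    {"slide": [0, 0, 0], "yaw": 0, "hand": 0.75},
    {"slide": [0, 0, 0], "yaw": 0, "hand": 0.85},
    {"slide": [0, 0, 0], "yaw": 0, "hand": 1},
    {"slide": [0, 0, 0], "yaw": 0, "hand": 1},
    {"slide": [0, 0, 0], "yaw": 0, "hand": 1},
    {"slide": [0, 0, -0.015], "yaw": 0, "hand": 1},
    {"slide": [0, 0, -0.035], "yaw": 0, "hand": 1},
    {"slide": [0, 0, -0.045], "yaw": 0, "hand": 1},
    {"slide": [0, 0, -0.045], "yaw": 0, "hand": 1},
  ],
)

```text
clock: 55.45
tool_pos: [0.3812, -0.203, 0.1477]
ee_rot: [-0.0, 0.997, 0.078, -0.0]
force: [0.3, -0.5, -0.6]
gripper_width: 0.0182
grip_force: 58.8
```

```bash
python3 - <<'E'
from h import *
st(.525,.045,.27,9)
E
```

```text
t 55.45 p [ 0.3812 -0.203   0.1477] ang 8.99 tilt -1.0 q [-0.59  0.2   1.91  0.    1.03  0.83] F [ 0.3 -0.5 -0.6] w 0.0182 g 58.8
delta tool [ 0.1807 -0.2225 -0.1222] yaw -0.0003
```

Call:
apply_moves(
  steps=[
    {"slide": [0, 0, -0.045], "yaw": 0, "hand": 1},
    {"slide": [0, 0, -0.045], "yaw": 0, "hand": 1},
    {"slide": [0, 0, -0.032], "yaw": 0, "hand": 1},
    {"slide": [0.0167, -0.0175, 0], "yaw": 0, "hand": 1},
    {"slide": [0.023, -0.029, 0], "yaw": 0, "hand": 1},
    {"slide": [0.025, -0.031, 0], "yaw": 0, "hand": 1},
    {"slide": [0.025, -0.031, 0], "yaw": 0, "hand": 1},
    {"slide": [0.025, -0.031, 0], "yaw": 0, "hand": 1},
    {"slide": [0.025, -0.031, 0], "yaw": 0, "hand": 1},
    {"slide": [0.025, -0.031, 0], "yaw": 0, "hand": 1},
  ],
)

```text
clock: 56.45
tool_pos: [0.5132, 0.0229, 0.2685]
ee_rot: [0.0, 0.997, 0.078, 0.0]
force: [1.1, 0.0, 0.4]
gripper_width: 0.0187
grip_force: 58.8
```

Call:
apply_moves(
  steps=[
    {"slide": [0.015, -0.024, 0], "yaw": 0, "hand": 1},
    {"slide": [0, 0, 0], "yaw": 0, "hand": 1},
    {"slide": [0, 0, 0], "yaw": 0, "hand": 1},
    {"slide": [0, 0, 0], "yaw": 0, "hand": 1},
    {"slide": [0, 0, 0.02], "yaw": 0, "hand": 1},
    {"slide": [0, 0, 0.02], "yaw": 0, "hand": 1},
    {"slide": [0, 0, 0], "yaw": 0, "hand": 1},
    {"slide": [0, 0, 0], "yaw": 0, "hand": 1},
    {"slide": [0, 0, 0], "yaw": 0, "hand": 1},
    {"slide": [0, 0, 0], "yaw": 0, "hand": 1},
  ],
)

```text
clock: 57.45
tool_pos: [0.5248, 0.0471, 0.2291]
ee_rot: [0.0, 0.997, 0.078, 0.001]
force: [-0.1, 0.1, -0.4]
gripper_width: 0.0186
grip_force: 58.9
```

```bash
python3 - <<'E'
from h import *
st(.525,.045,.15,9)
E
```

```text
t 57.45 p [0.5248 0.0471 0.2291] ang 8.95 tilt -1.0 q [ 0.01  0.24  1.61 -0.    1.29  1.42] F [-0.1  0.1 -0.4] w 0.0186 g 58.9
delta tool [-0.0003  0.002   0.0791] yaw -0.0008
```

Call:
apply_moves(
  steps=[
    {"slide": [0, 0, 0.015], "yaw": 0, "hand": 1},
    {"slide": [0, 0, 0.025], "yaw": 0, "hand": 1},
    {"slide": [0, 0, 0.025], "yaw": 0, "hand": 1},
    {"slide": [0, 0, 0.017], "yaw": 0, "hand": 1},
    {"slide": [0, 0, 0], "yaw": 0, "hand": 1},
    {"slide": [0, 0, 0], "yaw": 0, "hand": 1},
    {"slide": [0, 0, 0], "yaw": 0, "hand": 0.65},
    {"slide": [0, 0, 0], "yaw": 0, "hand": 0.57},
    {"slide": [0, 0, 0], "yaw": 0, "hand": 0.57},
    {"slide": [0, 0, 0], "yaw": 0, "hand": 0.57},
  ],
)

```text
clock: 58.45
tool_pos: [0.5245, 0.0474, 0.1465]
ee_rot: [0.0, 0.997, 0.078, 0.001]
force: [0.9, 0.0, 0.3]
gripper_width: 0.0369
grip_force: 0.0
```

Call:
apply_moves(
  steps=[
    {"slide": [0, 0, -0.03], "yaw": 0, "hand": 0.57},
    {"slide": [0, 0, -0.04], "yaw": 0, "hand": 0.57},
    {"slide": [0, 0, -0.04], "yaw": 0, "hand": 0.57},
    {"slide": [0, 0, -0.04], "yaw": -0.14, "hand": 0.4},
    {"slide": [0, 0, -0.01], "yaw": -0.14, "hand": 0.4},
    {"slide": [0, 0, 0], "yaw": -0.14, "hand": 0.4},
    {"slide": [0, 0, 0], "yaw": -0.14, "hand": 0.4},
    {"slide": [0, 0, 0], "yaw": -0.14, "hand": 0.4},
    {"slide": [0, 0, 0], "yaw": -0.14, "hand": 0.4},
    {"slide": [0, 0, 0], "yaw": -0.14, "hand": 0.4},
  ],
)

```text
clock: 59.45
tool_pos: [0.5239, 0.0474, 0.3061]
ee_rot: [0.0, 0.841, 0.541, 0.0]
force: [0.4, -0.0, -0.0]
gripper_width: 0.0509
grip_force: 0.0
```

Call:
apply_moves(
  steps=[
    {"slide": [0, 0, 0], "yaw": -0.14, "hand": 0.4},
    {"slide": [0, 0, 0], "yaw": -0.14, "hand": 0.4},
    {"slide": [0, 0, 0], "yaw": -0.142, "hand": 0.4},
    {"slide": [0.03, 0, 0], "yaw": 0, "hand": 0.4},
    {"slide": [0.03, 0.001, 0], "yaw": 0, "hand": 0.4},
    {"slide": [0.03, 0.001, 0], "yaw": 0, "hand": 0.4},
    {"slide": [0.03, 0, 0], "yaw": 0, "hand": 0.4},
    {"slide": [0, 0, 0], "yaw": 0, "hand": 0.4},
    {"slide": [0, 0, 0], "yaw": 0, "hand": 0.4},
    {"slide": [0, 0, 0], "yaw": 0, "hand": 0.4},
  ],
)

```text
clock: 60.45
tool_pos: [0.5274, 0.1666, 0.3059]
ee_rot: [0.0, 0.711, 0.703, -0.0]
force: [0.4, -0.8, 0.5]
gripper_width: 0.0512
grip_force: 0.0
```

Call:
apply_moves(
  steps=[
    {"slide": [0, 0, 0], "yaw": 0, "hand": 0.4},
    {"slide": [0, 0, 0], "yaw": 0, "hand": 0.4},
    {"slide": [0, 0, 0], "yaw": 0, "hand": 0.4},
    {"slide": [0, 0, 0], "yaw": 0, "hand": 0.4},
    {"slide": [0, 0, 0], "yaw": 0, "hand": 0.4},
    {"slide": [0, 0, 0], "yaw": 0, "hand": 0.4},
    {"slide": [0, 0, 0], "yaw": 0, "hand": 0.4},
    {"slide": [0, 0, 0], "yaw": 0, "hand": 0.4},
    {"slide": [0, 0, 0], "yaw": 0, "hand": 0.4},
    {"slide": [0, 0, 0], "yaw": 0, "hand": 0.4},
  ],
)

```text
clock: 61.45
tool_pos: [0.5275, 0.1674, 0.3059]
ee_rot: [-0.0, 0.711, 0.703, 0.0]
force: [-0.1, 0.7, 0.3]
gripper_width: 0.0515
grip_force: 0.0
```

```bash
python3 - <<'E'
from h import *
st(.527,.1675,.032,89.3)
KW=cam('wrist');a=arm.read_camera('wrist');save('w14',a)
print('handle exp px',proj(KW,[.527,.1675,.065]).round(0))
u,v=proj(KW,[.527,.1675,.065])[0].astype(int)
rects(a,KW,(0,0,0),(180,255,60),.065,60,(u-25,v-30,u+25,v+25))
print('park');hsv=cv2.cvtColor(a,cv2.COLOR_RGB2HSV);m=cv2.inRange(hsv,(20,150,120),(32,255,255))
rects(a,KW,(20,150,120),(32,255,255),0,60)
E
```

```text
t 61.45 p [0.5275 0.1674 0.3059] ang 89.32 tilt -1.0 q [0.23 0.23 1.43 0.   1.48 0.24] F [-0.1  0.7  0.3] w 0.0515 g 0.0
delta tool [ 1.000e-04 -5.000e-04  2.739e-01] yaw 0.0003
handle exp px [[259. 161.]]
uv [259. 160.] xy [526.3 169.3] size 35.4 12.2 ang 89.4
park
uv [291. 196.] xy [561.6  73.8] size 149.7 55.5 ang 89.4
uv [225. 195.] xy [488.   76.5] size 145.9 57.0 ang 89.3
uv [262.  99.] xy [532.4 239.6] size 129.9 166.3 ang 3.2
```

The parking outline is now clear: centre (532.4,239.6), yaw 3.2°. Gripping the handle again.

Call:
apply_moves(
  steps=[
    {"slide": [0, -0.0005, 0.03], "yaw": 0, "hand": 0.4},
    {"slide": [0, 0, 0.045], "yaw": 0, "hand": 0.4},
    {"slide": [0, 0, 0.045], "yaw": 0, "hand": 0.4},
    {"slide": [0, 0, 0.045], "yaw": 0, "hand": 0.4},
    {"slide": [0, 0, 0.045], "yaw": 0, "hand": 0.4},
    {"slide": [0, 0, 0.035], "yaw": 0, "hand": 0.4},
    {"slide": [0, 0, 0.02], "yaw": 0, "hand": 0.4},
    {"slide": [0, 0, 0.009], "yaw": 0, "hand": 0.4},
    {"slide": [0, 0, 0], "yaw": 0, "hand": 0.4},
    {"slide": [0, 0, 0], "yaw": 0, "hand": 0.5},
  ],
  force=50,
)

```text
clock: 62.5
tool_pos: [0.528, 0.1676, 0.0328]
ee_rot: [0.0, 0.711, 0.703, 0.001]
force: [-0.2, -0.0, 0.9]
gripper_width: 0.0428
grip_force: 0.0
```

Call:
apply_moves(
  steps=[
    {"slide": [0, 0, 0], "yaw": 0, "hand": 0.6},
    {"slide": [0, 0, 0], "yaw": 0, "hand": 0.7},
    {"slide": [0, 0, 0], "yaw": 0, "hand": 0.8},
    {"slide": [0, 0, 0], "yaw": 0, "hand": 0.9},
    {"slide": [0, 0, 0], "yaw": 0, "hand": 1},
    {"slide": [0, 0, 0], "yaw": 0, "hand": 1},
    {"slide": [0, 0, 0], "yaw": 0, "hand": 1},
    {"slide": [0, 0, 0], "yaw": 0, "hand": 1},
    {"slide": [0, 0, 0], "yaw": 0, "hand": 1},
    {"slide": [0, 0, 0], "yaw": 0, "hand": 1},
  ],
)

```text
clock: 63.5
tool_pos: [0.5278, 0.1675, 0.0329]
ee_rot: [0.0, 0.711, 0.703, 0.001]
force: [-0.4, -0.6, 6.8]
gripper_width: 0.0136
grip_force: 50.4
```

```bash
python3 - <<'E'
from h import *
st(.5275,.3384,.032,93.2)
E
```

```text
t 63.5 p [0.5278 0.1675 0.0329] ang 89.33 tilt -1.0 q [ 0.23  0.5   1.79 -0.    0.85  0.24] F [-0.4 -0.6  6.8] w 0.0136 g 50.4
delta tool [ 0.1708 -0.0023  0.001 ] yaw -0.0676
```

Call:
apply_moves(
  steps=[
    {"slide": [0.006, 0, 0], "yaw": 0, "hand": 1},
    {"slide": [0.012, -0.0002, 0], "yaw": 0, "hand": 1},
    {"slide": [0.016, -0.0003, 0], "yaw": 0, "hand": 1},
    {"slide": [0.016, -0.0003, 0], "yaw": 0, "hand": 1},
    {"slide": [0.016, -0.0003, 0], "yaw": 0, "hand": 1},
    {"slide": [0.016, -0.0003, 0], "yaw": 0, "hand": 1},
    {"slide": [0.016, -0.0003, 0], "yaw": 0, "hand": 1},
    {"slide": [0.016, -0.0003, 0], "yaw": 0, "hand": 1},
    {"slide": [0.016, -0.0002, 0], "yaw": 0, "hand": 1},
    {"slide": [0.014, 0, 0], "yaw": 0, "hand": 1},
  ],
)

```text
clock: 64.5
tool_pos: [0.5264, 0.3099, 0.0326]
ee_rot: [0.001, 0.711, 0.703, -0.001]
force: [-0.1, -7.3, 7.2]
gripper_width: 0.0135
grip_force: 50.6
```

Call:
apply_moves(
  steps=[
    {"slide": [0.012, 0, 0], "yaw": 0, "hand": 1},
    {"slide": [0.008, 0, 0], "yaw": 0, "hand": 1},
    {"slide": [0.004, 0, 0], "yaw": -0.008, "hand": 1},
    {"slide": [0.0024, 0, 0], "yaw": -0.015, "hand": 1},
    {"slide": [0, 0, 0], "yaw": -0.015, "hand": 1},
    {"slide": [0, 0, 0], "yaw": -0.015, "hand": 1},
    {"slide": [0, 0, 0], "yaw": -0.015, "hand": 1},
    {"slide": [0, 0, 0], "yaw": 0, "hand": 1},
    {"slide": [0, 0, 0], "yaw": 0, "hand": 1},
    {"slide": [0, 0, 0], "yaw": 0, "hand": 1},
  ],
)

```text
clock: 65.5
tool_pos: [0.5254, 0.3363, 0.0326]
ee_rot: [0.0, 0.687, 0.727, -0.002]
force: [-3.3, -5.5, 8.8]
gripper_width: 0.0131
grip_force: 50.8
```

```bash
python3 - <<'E'
from h import *
st(.5275,.3384,.032,93.2)
t=arm.read_camera('top');save('top15',t);KT=cam('top')
print('pan');rects(t,KT,(0,0,130),(180,60,255),.028,400,(115,150,205,240))
print('stones');rects(t,KT,(2,120,110),(12,255,255),.02,8,(128,165,195,230))
print('drum');rects(t,KT,(0,0,190),(180,40,255),.1,10,(210,180,250,216))
print('mat');rects(t,KT,(0,0,165),(180,45,255),.023,30,(285,190,360,270))
E
```

```text
t 65.5 p [0.5254 0.3363 0.0326] ang 93.19 tilt -1.0 q [ 0.5   0.57  1.62 -0.    0.95  0.45] F [-3.3 -5.5  8.8] w 0.0131 g 50.8
delta tool [0.002  0.0022 0.0006] yaw -0.0001
pan
uv [168. 199.] xy [532.1 232.1] size 112.2 144.0 ang 3.0
stones
uv [161. 226.] xy [453.8 256. ] size 17.8 18.0 ang 89.3
uv [181. 225.] xy [456.7 199.6] size 83.0 26.8 ang 88.4
uv [157. 198.] xy [537.4 265.8] size 41.3 14.2 ang 51.8
uv [140. 176.] xy [605.9 318.8] size 14.7 26.6 ang 12.9
uv [189. 172.] xy [613.  171.7] size 18.4 38.3 ang 34.0
uv [170. 168.] xy [619.2 222.7] size 62.9 33.2 ang 88.7
drum
uv [228. 198.] xy [529.3  54.8] size 50.3 53.3 ang 88.8
mat
```

Call:
apply_moves(
  steps=[
    {"slide": [0.0015, 0.0007, 0], "yaw": 0, "hand": 1},
    {"slide": [0.0015, 0.0007, 0], "yaw": 0, "hand": 1},
    {"slide": [0.0005, 0.0006, 0], "yaw": 0, "hand": 1},
    {"slide": [0, 0, 0], "yaw": 0, "hand": 1},
    {"slide": [0, 0, 0], "yaw": 0, "hand": 1},
    {"slide": [0, 0, 0], "yaw": 0, "hand": 1},
    {"slide": [0, 0, 0], "yaw": 0, "hand": 0.7},
    {"slide": [0, 0, 0], "yaw": 0, "hand": 0.5},
    {"slide": [0, 0, 0], "yaw": 0, "hand": 0.4},
    {"slide": [0, 0, 0], "yaw": 0, "hand": 0.4},
  ],
)

```text
clock: 66.55
tool_pos: [0.5287, 0.3417, 0.0317]
ee_rot: [-0.0, 0.687, 0.727, 0.0]
force: [0.1, -1.0, 0.3]
gripper_width: 0.0514
grip_force: 0.0
```

Call:
apply_moves(
  steps=[
    {"slide": [0, 0, -0.02], "yaw": 0, "hand": 0.4},
    {"slide": [0, 0, -0.035], "yaw": 0, "hand": 0.4},
    {"slide": [0, 0, -0.045], "yaw": 0, "hand": 0.4},
    {"slide": [0, 0, -0.045], "yaw": 0, "hand": 0.4},
    {"slide": [0, 0, -0.045], "yaw": 0, "hand": 0.4},
    {"slide": [0, 0, -0.045], "yaw": 0, "hand": 0.4},
    {"slide": [-0.03, 0, -0.035], "yaw": 0, "hand": 0.4},
    {"slide": [-0.03, 0, 0], "yaw": 0, "hand": 0.4},
    {"slide": [0, 0, 0], "yaw": 0, "hand": 0.4},
    {"slide": [0, 0, 0], "yaw": 0, "hand": 0.4},
  ],
)

```text
clock: 67.55
tool_pos: [0.5318, 0.2812, 0.3018]
ee_rot: [-0.0, 0.687, 0.726, 0.0]
force: [0.1, -0.6, -0.7]
gripper_width: 0.0512
grip_force: 0.0
```

Call:
apply_moves(
  steps=[
    {"slide": [0, 0, 0], "yaw": 0, "hand": 0.4},
    {"slide": [0, 0, 0], "yaw": 0, "hand": 0.4},
    {"slide": [0, 0, 0], "yaw": 0, "hand": 0.4},
    {"slide": [0, 0, 0], "yaw": 0, "hand": 0.4},
    {"slide": [0, 0, 0], "yaw": 0, "hand": 0.4},
    {"slide": [0, 0, 0], "yaw": 0, "hand": 0.4},
    {"slide": [0, 0, 0], "yaw": 0, "hand": 0.4},
    {"slide": [0, 0, 0], "yaw": 0, "hand": 0.4},
    {"slide": [0, 0, 0], "yaw": 0, "hand": 0.4},
    {"slide": [0, 0, 0], "yaw": 0, "hand": 0.4},
  ],
)

```text
clock: 68.55
tool_pos: [0.532, 0.2814, 0.302]
ee_rot: [0.0, 0.687, 0.727, 0.0]
force: [0.9, 0.6, 0.7]
gripper_width: 0.0511
grip_force: 0.0
```

```bash
python3 - <<'E'
from h import *
st(.5275,.3384,.032,93.2)
KW=cam('wrist');w=arm.read_camera('wrist');t=arm.read_camera('top');s=arm.read_camera('side')
print('yellow');rects(w,KW,(20,150,120),(32,255,255),0,60)
hsv=cv2.cvtColor(w,cv2.COLOR_RGB2HSV)
print('pan');rects(w,KW,(0,0,110),(180,60,255),.028,2000)
u,v=proj(KW,[.532,.24,.028])[0].astype(int);print(u,v)
save('c16',np.hstack([cv2.resize(w[v-75:v+75,u-75:u+75],(400,400),interpolation=2),np.vstack([cv2.resize(t[150:260,120:360],(400,184),interpolation=2),cv2.resize(s[60:340,140:400],(400,216),interpolation=2)])]))
E
```

```text
t 68.55 p [0.532  0.2814 0.302 ] ang 93.2 tilt -1.0 q [0.42 0.3  1.34 0.   1.5  0.36] F [0.9 0.6 0.7] w 0.0511 g 0.0
delta tool [ 0.0571 -0.0014  0.27  ] yaw 0.0001
yellow
uv [249. 260.] xy [524.5  68.5] size 163.5 129.8 ang 89.3
uv [292. 166.] xy [568.  241.4] size 58.9 165.6 ang 3.3
uv [222. 166.] xy [494.8 237.2] size 54.3 165.5 ang 3.3
pan
uv [501. 284.] xy [935.  72.] size 68.3 309.1 ang 17.7
uv [257. 184.] xy [530.8 237.2] size 110.1 143.2 ang 3.0
uv [105. 184.] xy [302.  222.7] size 151.9 111.5 ang 48.1
uv [492.  73.] xy [839.2 409.5] size 54.8 94.9 ang 22.8
257 184
```

View pics/c16.png

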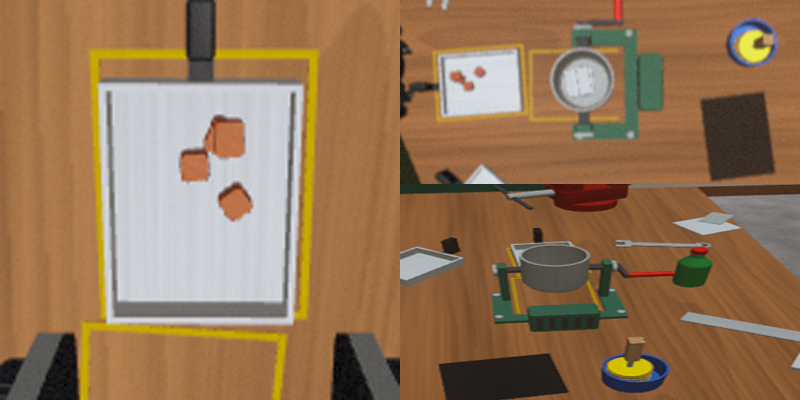

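The pan lies within the parking outline (off by about 2 mm), three blanks are in the drum, the mat is empty and the brush is in its cup. I check the stone count numerically, since two look stacked at (222,133).

```bash
python3 - <<'E'
from h import *
KW=cam('wrist');w=arm.read_camera('wrist')
h=cv2.cvtColor(w,cv2.COLOR_RGB2HSV);u,v=257,184
R=h[v-35:v-0,u-15:u+25];sel=(R[...,0]<13)&(R[...,1]>110)
print(R[sel].min(0),np.median(R[sel],0),R[sel].max(0))
cs,m=blobs(w,(4,125,60),(11,255,255),20)
for c in cs:
    p=c[:,0].mean(0); print(p.round(0),cv2.contourArea(c),cv2.boundingRect(c)[2:],ray(KW,[p],.01)[0,:2].round(3))
# V map of stack
print(h[v-35:v-10,u+0:u+20,2][::1,::1])
E
```

```text
[  7 112  97] [ 10. 155. 187.] [ 12 202 199]
[270. 184.] 91.5 (13, 14) [0.551 0.236]
[261. 165.] 230.5 (23, 24) [0.535 0.267]
[[211 212 210 208 208 208 212 212 208 205 209 212 209 210 210 207 207 205
  209 209]
 [211 212 211 209 207 207 212 214 208 206 207 212 211 211 208 206 207 203
  207 209]
 [211 213 211 209 206 208 214 214 209 207 208 212 210 209 210 208 208 204
  208 209]
 [210 212 210 209 206 163 132 127 140 179 207 213 212 210 211 209 207 205
  209 210]
 [212 213 211 208 180 103 123 117 106 118 142 146 143 144 147 183 207 207
  208 210]
 [211 212 212 208 123 146 103 105 102 109 117 121 125 130 134 123 208 206
  208 209]
 [211 213 211 207  98 123 161 183 182 182 184 185 183 185 189 189 155 207
  208 212]
 [211 212 212 179 144 129 186 186 186 188 185 188 187 188 190 191 167 206
  207 209]
 [211 213 210 134 184 150 184 184 187 186 187 188 187 189 189 188 169 206
  208 209]
 [212 210 182 128 188 149 182 187 187 189 188 188 187 189 190 189 170 208
  209 210]
 [212 212 131 173 186 150 194 187 186 187 187 188 186 187 186 187 169 207
  209 210]
 [213 184 117 190 187 148 193 187 190 1
[... 451 characters left out ...]
 177 206
  210 210]
 [117 112 105 204 169 161 192 187 189 186 187 190 187 187 190 190 181 206
  209 211]
 [189 185 134 181 204 203 188 193 186 186 196 199 196 195 196 192 203 206
  208 212]
 [188 189 184 175 210 210 208 172 169 163 171 207 204 206 205 205 209 206
  211 210]
 [188 188 190 178 209 211 214 211 207 203 209 215 210 213 211 210 209 206
  210 211]
 [188 189 194 157 209 211 215 214 210 207 212 215 212 213 212 210 209 206
  210 211]
 [190 190 195 160 209 210 215 213 210 207 211 216 210 213 211 210 209 206
  210 212]
 [190 191 198 164 211 211 215 215 212 206 211 215 211 213 213 210 210 209
  210 212]
 [186 188 189 151 210 210 214 214 210 205 211 217 210 214 211 211 209 207
  210 212]]
```

The stack shows a second stone, edge-on under the upper one, so all four stones are in the pan. Handing in.

```bash
python3 -c "
from cell import arm
print(arm.close_job())"
```

```text
the job is handed in; nothing more can be done
None
```

The job is handed in after about 69 s of robot time: the four stones were tipped into the pan, the drum brushed four times, the brush stood back in its cup and the three blanks put in the upright drum; the pan is back on its parking outline, about 2 mm off centre, though the fourth stone was only partly visible under another in the last picture.

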